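Latch the transit case

TASK

The transit case on the packing bench is still open: hook the latch's wire loop into the slot of its keeper on the lid, feeling for it gently, draw it back under the hook, then press the lever down over centre until it lies flat and holds the lid drawn in. Never push, pull or press hard on the lid, keeper or lever, and leave the other things where they are.

Things in the scene. Friction and masses are not known exactly. Their poses are not given: they have to be found in the camera images.
- case: Main half of a heavy grey transit case standing on its hinged edge; does not move. With lid 170 mm thick (its x), 400 mm wide (y), 180 mm high. Origin on the bench below the latch pivot, mid thickness and width, z up. Main half x -85 to 25 mm, lid beyond; +x points to the lid. The draw latch is on the top face at y = 0; its parts move only in the case's x-z plane.
- lid: The case's lid, 60 mm thick, 400 wide, 180 high, hinged at the bottom of the seam (origin there, axes like the case's). A springy seal holds it ajar 10 mm at the top; pushing it in takes about 8 N per mm there. It carries the keeper. While the lever is up (over 1.5 rad) neither may be pushed or pulled with over 15 N.
- lever_pivot (a point): Hinge of the latch lever: case x = 0, y = 0, 18 mm above the case's top face, 198 mm above the bench.
- lever (a joint): Lever angle, rad: 0 = flat, closed, plate pointing along case -x away from the lid; pi/2 = upright; more = leaning to the lid; 0 to 2.3. Stiff hinge (0.04 Nm), stays where left. With the loop hooked, tension begins at 1.1 to 1.5 rad; closing takes about 5 to 10 N square on the plate 45 mm from the pivot; goes over centre about 0.2 rad before flat, then snaps down on a hard stop.
- plate: The lever's steel plate, 24 mm wide, 4 mm thick, reaching 63 mm from the pivot (last 10 mm turned up 5 mm). Origin on the pivot; the plate runs along its own -x, its own +z face ends on top. Must not be pressed with more than 40 N.
- plate_tip (a point): Where to press: on the pressing (+z) face of the plate, 45 mm from the pivot, on the centre line.
- loop (a joint): Angle of the wire loop on the lever, rad, -0.3 to 3.3. The loop's elevation above level (seen as pointing to the lid) = loop - lever - 0.045. Stiff hinge (0.02 Nm), stays where left.
- loop_bar (a point): Middle of the loop's cross bar. The loop is a U of 5 mm steel wire, 37 mm wide outside, 27 inside; legs 56 mm long from their hinge on the lever (16 mm from the lever pivot, either side of the plate) to the bar. Led by hand, the bar can go anywhere in the case's x-z plane 41 to 71 mm from the lever pivot, the lever following.
- loop_grip (a point): Midway between the loop's legs, 10 mm from the bar towards the hinge: grip here across both legs (37 mm, along the case's y); held lightly (about 5 N) the loop turns between the fingers.
- keeper (a point): Nominal seat of the bar's centre in the keeper, 14 mm above the lid's top; lid axes. Keeper: steel, 20 mm wide, on the lid, with a slot across it. Floor 2.5 mm below this point. Front wall is a hook leaning to +x over the seat, tip 3.7 mm to +x, 11 mm up; rear wall upright, 10.3 to 15.3 mm to +x, 11 mm up. Bar goes down the slot, then about 7 mm back to -x under the hook.
- slot_mouth (a point): Nominal middle of the slot's mouth, 6.6 mm wide for the 5 mm bar, 7 mm to +x of and 11 mm above the nominal seat. The keeper is screw-adjusted and truly stands 1 mm nearer to 5 mm further along +x: not measured, so feel for it; its rims are rough. Bar on a wall's top: centre about 2.5 mm above this point; bar on the slot's floor: 11 mm below it.
- tape_roll: Roll of parcel tape, 84 mm across, 45 mm high, standing on its flat side on top of the case beyond the +y side of the latch. Not needed: leave alone.
- small_carton: Small carton 70 x 55 x 40 mm on top of the case on the -y side of the latch. Not needed: leave alone.
- parcel: Closed carton 150 x 120 x 90 mm on the bench. Not needed: leave alone.
- tape_measure: Pocket tape measure 65 x 35 x 62 mm. Not needed: leave alone.
- mug: White mug 80 mm across, 90 mm high. Not needed: leave alone.
- screwdriver: Screwdriver lying on the bench. Not needed: leave alone.
- glue_jar: Jar 70 mm across, 100 mm high. Not needed: leave alone.
- clamp_block: Wooden block 50 x 90 x 30 mm. Not needed: leave alone.

How it is judged:
On the way, in this order (a step that is already met when the one before it is completed fails the run):
1. the loop's bar is down in the keeper's slot while the lever is still up (z of loop_bar in the frame of keeper between -0.005 and 0.006 m and x of loop_bar in the frame of keeper between -0.004 and 0.014 m and value of joint lever above 0.6 rad), for 0.2 s.
2. the lever is pressed flat with the bar under the hook and the lid drawn in (value of joint lever below 0.06 rad and z of loop_bar in the frame of keeper between -0.005 and 0.006 m and x of loop_bar in the frame of keeper between -0.004 and 0.008 m and x of keeper in the frame of case below 0.0425 m), for 0.2 s.
At the end, for the whole second after the job is handed in: The lever lies flat (within 0.06 rad), the loop's bar sits in the keeper (x -4 to 8 mm, 5 mm below to 6 mm above the nominal seat), the lid is drawn in (nominal seat under 42.5 mm from the lever pivot along the case's x; 44.5 when ajar), all let go (all of step 2); the robot touches nothing.
It fails at once if the lever's plate is pressed with more than 40 N (contact force between anything else and plate above 40 N).
It fails at once if the lid or keeper is pushed or pulled with more than 15 N while the lever is up (beyond 1.5 rad) (contact force between anything else and lid above 15 N and value of joint lever above 1.5 rad).
It fails at once if one of the other things is moved more than 30 mm (distance of any of tape_roll, small_carton, parcel, tape_measure, mug, screwdriver, glue_jar, clamp_block from where it was at the start of the episode above 0.03 m).
It also fails if it takes over 64 s, if anything falls off the work surface, if the arm or the gripper's body presses on something with over 40 N, if the wrist force passes 120 N, or if a joint passes its speed limit or range.

ROBOT

A 6-joint arm with a two-finger parallel gripper is mounted at the origin on the work surface. World frame = base frame: x ahead of the robot, y to its left, z up, the work surface at z = 0. Lengths are in m, angles in rad, forces in N, time in s.
With the tool pointing down it reaches from about 0.25 to 0.725 m from the base axis. Payload 4 kg.
Tool frame: the origin (TCP) lies midway between the tips of the shut fingers; the grasp point (between the pads) lies 19 mm behind it; y points along the fingers, x is the direction in which the jaws open and shut, and the axes are right-handed (so a half turn about y gives the same grasp; the last joint's range is limited). The gripper opens to 85 mm and grips with 20 to 120 N. Pads are 22 mm wide; open, the fingers measure 114 mm over their backs; the gripper's body (76 mm by 85 mm) begins 54 mm behind the grasp point. The pads swing forward as they close: fully open they stand 13 mm farther back than shut.
Start: joints at [1.175, 0.241, 0.005, 1.335, 0, 1.571], TCP at [0.193, 0.461, 0.231] pointing down, gripper open.
Joint ranges: [-2.72, 2.72], [-1.05, 1.87], [-1.09, 1.28], [-1.99, 2.15], [-1.42, 1.44], [-3.14, 3.14]. Speed limits (rad/s): [2.79, 2.79, 3.14, 3.14, 3.14, 3.14].

INTERFACE

Orientations are given as a unit quaternion [x, y, z, w].
In Python, from workcell import bot gives the robot as it stands. The module is installed in compiled form; this text tells all that it offers.
- The arm moves only by the shell command python3 -m inch 'ROWS'. ROWS is text: rows parted by semicolons, each of 7 numbers parted by spaces: the turn, a rotation vector about the tool's x, y, z in degrees, then the shift along the tool's x, y, z in mm, then the closure, from 0 (fully open) to 1 (shut). In form: ax ay az dx dy dz fingers; .... A call has 1 to 12 rows; each row shifts and turns the commanded pose from where the row before left it, along the tool's axes as they then stand; what a row does not reach is not made up. A row lasts 1/8 s, in which the tool goes at most 62.5 mm and 10.7 degrees, less where a joint would pass 70% of its speed; a pose out of reach is approached as far as the arm can. A call with a gripper value outside its range is refused whole. The fingers move at their own pace and stop on an object; the grip force is fixed at half the most. Time passes only in rows, so rows that do not move let the fingers close. It gives the time, the measured TCP pose, the force and the opening at its end, in the units of the state.
- bot.get_obs(): the state, without advancing time (a new reading comes with each control period).
- bot.camera(name): name is "scene" or "top" or "wrist"; returns a dict with "color" (400x640x3 uint8, blue, green, red), "fx", "fy", "cx", "cy" (pixels), "extrinsics" (4x4, takes a point from world to camera coordinates). Camera axes: x right, y up, looking along -z (the intrinsics and any distortion apply to the point x, -y, -z); pixel columns grow to the right and rows downward; lengths in m; the calibration is good to about 2 mm. A picture is of the moment at which its call begins. There is no depth.
- bot.job_done(): hands the job in, once; it reports no verdict.
Trained networks look in the newest picture that a camera, given by its name, has taken for a name from the list of things; names that differ only in an ending like _2 or _b are one class to them, and where a whole thing is asked for, a point or a joint stands for the part that bears it (a point fixed in the world has none). Each returns a list of dicts, best first, with "conf" (0 to 1); they miss things now and then, are a little off and sometimes report something else, mostly with a low value. They report only what shows in the picture. A call takes as long as a camera call.
- bot.look_for(name, camera): "extent" ([left, top, right, bottom] in pixels, round what is visible of it).
- bot.cut_out(name, camera): "region" (400x640 bool, what is visible of it) and "extent" ([left, top, right, bottom] in pixels, round what is visible of it).
- bot.spot_point(name, camera): "point" ([column, row] in pixels: a listed point, or the origin of a listed thing).
The state is a dict: "clock": time; "joint_pos": joint angles; "joint_vel": joint speeds; "tau": joint torques, N m; "eef_pos": TCP position; "tool_rot": TCP orientation; "ft_force": force on the tool from outside, world axes, zero at the start; "ft_torque": the same for the moment, N m; "grip_width": finger opening in m.
Only numpy, scipy, OpenCV 4.12 (cv2) and the standard library are available. Lean on these libraries where they do the work, as an engineer would, in place of code of your own. Each camera call takes 0.05 s, during which the arm holds its last target.

## Working session

There is one attempt and no reset: what is moved stays moved. The work goes in short steps, Python scripts to look and compute and a shell command to move; the robot and the scene stay as the last step left them, time stands still between calls to the robot, and variables do not carry over. Pictures are saved under pics/ and viewed, and the job is handed in when it is done.

```bash
ls; mkdir -p pics
python3 - <<'E'
from workcell import bot
import cv2
o=bot.get_obs()
for k,v in o.items(): print(k,v)
for c in ["scene","top","wrist"]:
    r=bot.camera(c); cv2.imwrite(f"pics/a_{c}.png",r["color"])
    print(c,r["fx"],r["fy"],r["cx"],r["cy"],r["extrinsics"], r.keys())
    for n in ["lever_pivot","plate_tip","loop_bar","loop_grip","keeper","slot_mouth","case","lid"]:
        print(n,[(p["conf"],p["point"]) for p in bot.spot_point(n,c)][:2])
E
```

```text
pics
clock 0.0
joint_pos [ 1.17501097e+00  2.41425658e-01  3.70486324e-03  1.33518237e+00
 -1.45186082e-05  1.57079966e+00]
joint_vel [ 0.00090437  0.00081765 -0.00023305  0.00079347  0.00022054  0.00114406]
tau [-1.62835811e-03 -3.72319973e+01  2.52406991e+01  1.69805204e-02
 -6.02596424e-05  9.53655331e-06]
eef_pos [0.19252576 0.4607595  0.23039923]
tool_rot [ 0.58896079  0.39132141 -0.39255569 -0.58812649]
ft_force [0.31859425 0.27009083 0.47945906]
ft_torque [-0.05233822 -0.0030011   0.0088128 ]
grip_width 0.08537634367249547
scene 417.39982078471314 417.39982078471314 314.7013653048509 203.73530480133655 [[ 0.66116136  0.75005905 -0.01664563 -0.30760401]
 [-0.56782714  0.51478233  0.64231728  0.18109921]
 [ 0.49034477 -0.41522352  0.76625807 -1.72505479]
 [ 0.          0.          0.          1.        ]] dict_keys(['color', 'fx', 'fy', 'cx', 'cy', 'extrinsics'])
lever_pivot [(0.73, [342.3, 204.9]), (0.66, [345.8, 204.5])]
plate_tip [(0.48, [342.2, 196.8])]
loop_bar [(0.35, [347.6, 201.2])]
loop_grip [(0.59, [348.1, 200.6])]
keeper [(0.73, [343.1, 213.7])]
slot_mouth [(0.75, [34
[... 558 characters left out ...]
)]
loop_bar [(0.51, [327.1, 131.2])]
loop_grip [(0.64, [325.7, 135.3])]
keeper [(0.71, [324.4, 134.4]), (0.32, [326.9, 129.8])]
slot_mouth [(0.76, [326.6, 129.8])]
case []
lid [(0.38, [272.9, 133.6])]
wrist 354.4853598037513 354.4853598037513 309.66691981615736 208.66862391755146 [[ 3.85284745e-01  9.22797736e-01  6.25810081e-05 -4.98736288e-01]
 [-8.75977939e-01  3.65757958e-01 -3.14457894e-01  4.07789447e-02]
 [-2.90203922e-01  1.21101010e-01  9.49271420e-01 -3.80083842e-01]
 [ 0.00000000e+00  0.00000000e+00  0.00000000e+00  1.00000000e+00]] dict_keys(['color', 'fx', 'fy', 'cx', 'cy', 'extrinsics'])
lever_pivot []
plate_tip []
loop_bar []
loop_grip []
keeper []
slot_mouth []
case []
lid []
```

View pics/a_scene.png

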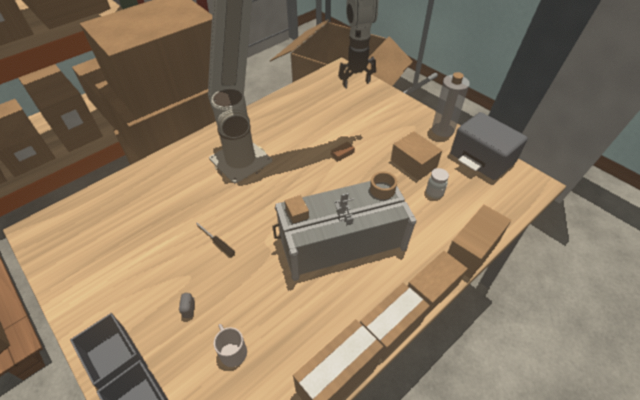

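View pics/a_top.png

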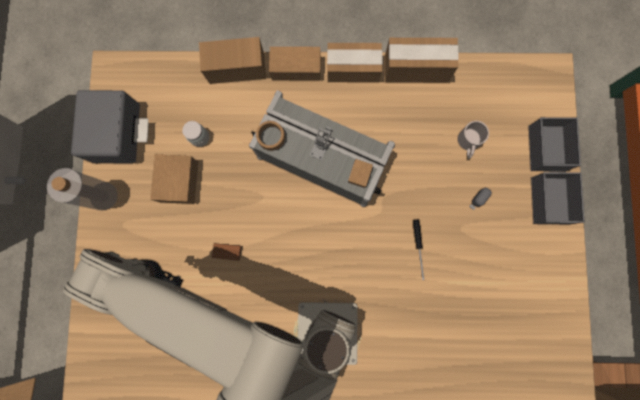

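View pics/a_wrist.png

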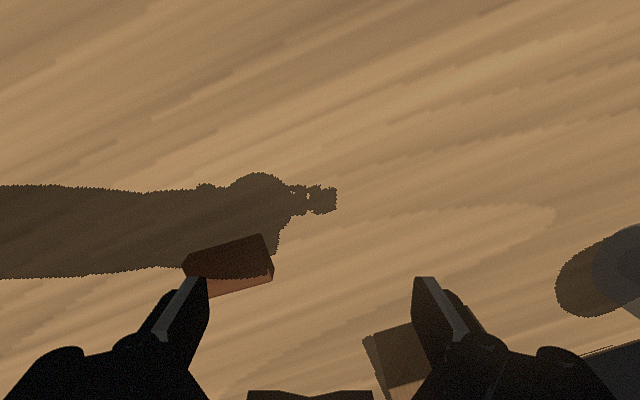

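Run:
```python
import cv2
a=cv2.imread("pics/a_scene.png");cv2.imwrite("pics/a_sc.png",cv2.resize(a[150:280,260:420],None,fx=5,fy=4.6,interpolation=2))
a=cv2.imread("pics/a_top.png");cv2.imwrite("pics/a_tc.png",cv2.resize(a[80:200,230:390],None,fx=5,fy=5,interpolation=2))
```

```text
(no output)
```

View pics/a_sc.png

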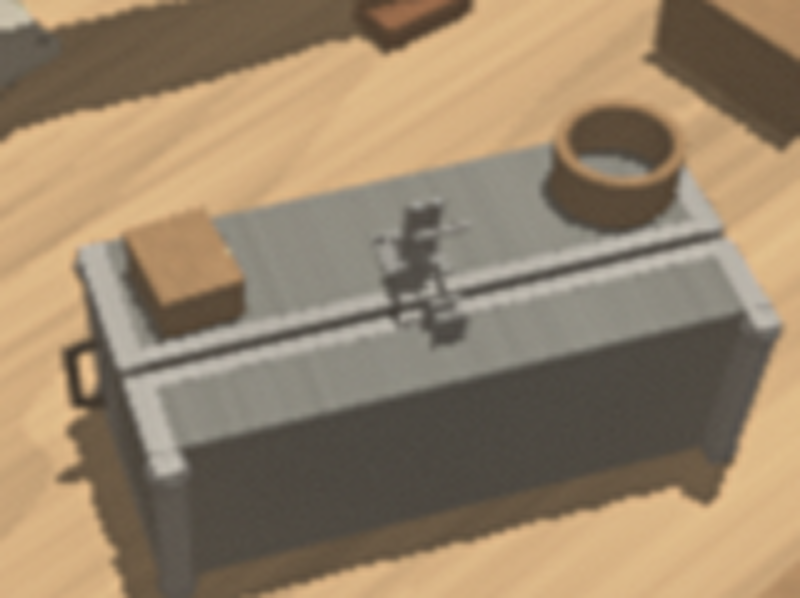

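View pics/a_tc.png

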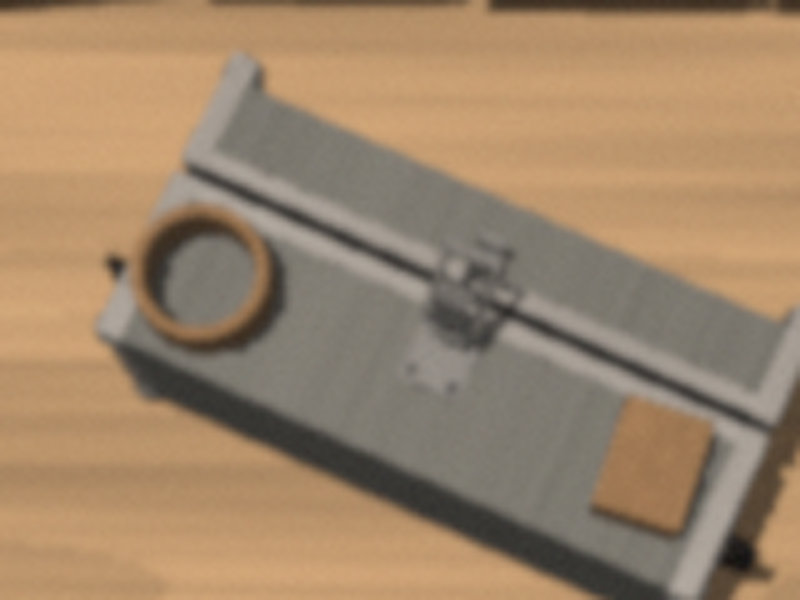

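```bash
cat > h.py <<'E'
import numpy as np, cv2
from scipy.spatial.transform import Rotation as R
from workcell import bot
def ray(cam,p):
    u,v=p; d=np.array([(u-cam["cx"])/cam["fx"],-(v-cam["cy"])/cam["fy"],-1.]); E=np.array(cam["extrinsics"])
    o=-E[:3,:3].T@E[:3,3]; return o,E[:3,:3].T@d
def at_z(cam,p,z):
    o,d=ray(cam,p); return o+d*(z-o[2])/d[2]
def proj(cam,P):
    E=np.array(cam["extrinsics"]); c=E[:3,:3]@np.asarray(P)+E[:3,3]
    return np.array([cam["fx"]*c[0]/-c[2]+cam["cx"],cam["cy"]-cam["fy"]*c[1]/-c[2]])
def tri(obs):
    A=np.zeros((3,3));b=np.zeros(3)
    for cam,p in obs:
        o,d=ray(cam,p);d/=np.linalg.norm(d);M=np.eye(3)-np.outer(d,d);A+=M;b+=M@o
    return np.linalg.solve(A,b)
def delta(pos,rot):
    """rotvec(deg) & shift(mm) in present tool axes"""
    o=bot.get_obs();Rc=R.from_quat(o["tool_rot"]);
    return np.degrees((Rc.inv()*rot).as_rotvec()).round(2),(Rc.inv().apply(np.asarray(pos)-o["eef_pos"])*1000).round(1)
def down(yaw):
    # tool y down, tool x along case y axis (yaw= case yaw)
    x=np.array([-np.sin(yaw),np.cos(yaw),0]);y=np.array([0,0,-1.]);z=np.cross(x,y)
    return R.from_matrix(np.c_[x,y,z])
E
python3 - <<'E'
from h import *
s=bot.camera("scene");t=bot.camera("top")
for n,z in [("lever_pivot",.198),("keeper",.194),("slot_mouth",.205),("small_carton",.2),("tape_roll",.2)]:
    a=bot.spot_point(n,"scene");b=bot.spot_point(n,"top")
    print(n,a[:1],b[:1])
    if a and b:print(at_z(s,a[0]["point"],z),at_z(t,b[0]["point"],z),tri([(s,a[0]["point"]),(t,b[0]["point"])]))
# seam ends in top image  crop/5 + (230,80)
for p in [(190,168),(765,425)]: print(at_z(t,(p[0]/5+230,p[1]/5+80),.18))
for p in [(125,372),(720,235)]: print(at_z(s,(p[0]/5+260,p[1]/4.6+150),.18))
o=bot.get_obs();Rc=R.from_quat(o["tool_rot"]);print(Rc.as_matrix().round(3))
E
```

```text
lever_pivot [{'point': [343.5, 200.9], 'conf': 0.95}] [{'point': [321.4, 144.9], 'conf': 0.74}]
[0.56278425 0.03925867 0.198     ] [0.57718466 0.0229352  0.198     ] [0.57365177 0.02445504 0.21846976]
keeper [{'point': [345.4, 215.2], 'conf': 0.68}] [{'point': [321.6, 131.3], 'conf': 0.91}]
[0.60586652 0.00604303 0.194     ] [0.62045001 0.02295122 0.194     ] [0.6128726  0.01394678 0.19755918]
slot_mouth [{'point': [349.2, 215.9], 'conf': 0.89}] [{'point': [326.7, 131.4], 'conf': 0.84}]
[0.62150561 0.00629786 0.205     ] [0.61723817 0.0073648  0.205     ] [0.61888417 0.00804727 0.2008059 ]
small_carton [{'point': [297.8, 210.0], 'conf': 0.72}] [{'point': [360.8, 174.9], 'conf': 0.79}]
[ 0.49576182 -0.09212425  0.2       ] [ 0.48618565 -0.09556605  0.2       ] [ 0.48957248 -0.09257937  0.19377471]
tape_roll [{'point': [382.2, 187.6], 'conf': 0.62}] [{'point': [272.1, 135.4], 'conf': 0.64}]
[0.60709199 0.1692573  0.2       ] [0.60483535 0.17225453 0.2       ] [0.60543107 0.17230508 0.19654882]
[0.67917256 0.18939132 0.18      ]
[ 0.5208623  -0.16390509  0.18      ]
[ 0.51912735 -0.16348051  0.18      ]
[0.6823578  0.19270248 0.18      ]
[[ 0.386 -0.    -0.923]
 [ 0.923 -0.     0.386]
 [-0.    -1.     0.   ]]
```

Run:
```python
from h import *
yaw=np.radians(-24.4)
print(delta([0.57,0.0263,0.36],down(yaw)))
c=bot.camera("wrist");E=c["extrinsics"];p=-E[:3,:3].T@E[:3,3];o=bot.get_obs();print(R.from_quat(o["tool_rot"]).inv().apply(p-o["eef_pos"]))
```

```text
(array([-0.  ,  1.72, -0.  ]), array([-255.9, -128.7, -515.8]))
[-0.00129212 -0.14234323  0.0809501 ]
```

```bash
python3 -m inch '0 0 0 -20 -30 -40 0;0 0 0 -20 -30 -40 0;0 0 0 -20 -30 -40 0;0 0 0 -22 -20 -43 0;0 0 0 -22 -19 -43 0;0 0 0 -22 0 -44 0;0 0 0 -22 0 -44 0;0 0 0 -22 0 -44 0;0 0 0 -22 0 -44 0;0 0 0 -22 0 -44 0;0 0 0 -22 0 -44 0;0 1.7 0 -20 0 -46 0'
python3 -m inch '0 0 0 0 0 0 0;0 0 0 0 0 0 0'
python3 - <<'E'
from h import *
o=bot.get_obs();print(o["clock"],o["eef_pos"],delta([0.57,0.0263,0.36],down(np.radians(-24.4))))
w=bot.camera("wrist");cv2.imwrite("pics/b.png",w["color"])
for n in ["lever_pivot","plate_tip","loop_bar","loop_grip","keeper","slot_mouth","plate"]:
    print(n,[(p["conf"],p["point"]) for p in bot.spot_point(n,"wrist")][:2])
E
```

```text
clock: 3.5
eef_pos: [0.5711, 0.0248, 0.3605]
tool_rot: [0.595, 0.383, -0.383, -0.594]
ft_force: [0.4, 0.5, 0.8]
grip_width: 0.0857
clock: 3.75
eef_pos: [0.57, 0.0262, 0.3599]
tool_rot: [-0.594, -0.383, 0.383, 0.595]
ft_force: [-0.4, 0.5, -0.4]
grip_width: 0.0854
3.75 [0.56995998 0.02623702 0.35994132] (array([-0.06,  0.  , -0.01]), array([ 0.1, -0.1, -0. ]))
lever_pivot [(0.93, [313.7, 190.9])]
plate_tip [(0.91, [314.3, 211.2]), (0.4, [625.5, 75.4])]
loop_bar [(0.67, [311.3, 255.5]), (0.62, [316.0, 233.6])]
loop_grip [(0.66, [314.6, 241.4])]
keeper [(0.71, [312.1, 232.6]), (0.62, [313.5, 244.3])]
slot_mouth [(0.86, [310.7, 245.7]), (0.72, [313.6, 188.6])]
plate [(0.64, [312.2, 185.4]), (0.54, [314.8, 243.9])]
```

View pics/b.png

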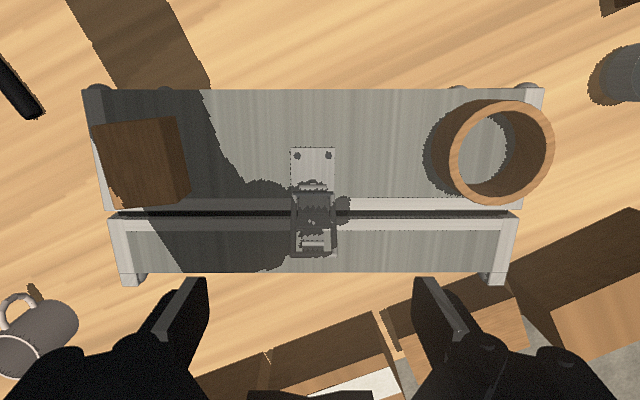

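Run:
```python
import cv2
a=cv2.imread("pics/b.png")[140:270,260:380]
a=cv2.resize(a,None,fx=4.6,fy=4.6,interpolation=2); a=cv2.convertScaleAbs(a,alpha=1.8,beta=10)
cv2.imwrite("pics/b2.png",a)
```

```text
(no output)
```

View pics/b2.png

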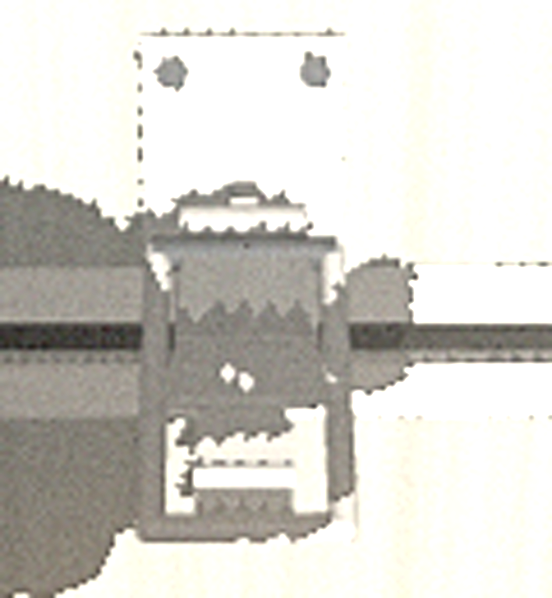

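```bash
cat >> h.py <<'E'
YAW=np.radians(-24.4); PIV=np.array([0.5745,0.0246,0.198])
def c2w(x,z,y=0.):  # case xz relative to pivot (m)
    return PIV+np.array([np.cos(YAW)*x-np.sin(YAW)*y,np.sin(YAW)*x+np.cos(YAW)*y,z])
def w2c(P):
    d=np.asarray(P)-PIV; return np.array([np.cos(YAW)*d[0]+np.sin(YAW)*d[1],-np.sin(YAW)*d[0]+np.cos(YAW)*d[1],d[2]])
def hinge(th): return .016*np.array([-np.cos(th),np.sin(th)])
def bar(th,e): return hinge(th)+.056*np.array([np.cos(e),np.sin(e)])
E
python3 - <<'E'
from h import *
w=bot.camera("wrist")
print("piv",proj(w,PIV),"keeper nominal(ajar)",proj(w,c2w(.0445,-.004)),"mouth",proj(w,c2w(.0515,.007)),"base corners")
for th in [1.4,1.57,1.8,2,2.2,2.3]:
    d=np.array([-np.cos(th),np.sin(th)])
    print(th,"tip45",proj(w,c2w(*(d*.045))).round(1),"end",proj(w,c2w(*(d*.063),.012)).round(1),proj(w,c2w(*(d*.063),-.012)).round(1),"hinge",proj(w,c2w(*hinge(th),.0185)).round(1),proj(w,c2w(*hinge(th),-.0185)).round(1))
    for e in [0,.3,.6,.9]:
        b=bar(th,e); print("   ",e,proj(w,c2w(*b,.0185)).round(1),proj(w,c2w(*b,-.0185)).round(1))
E
```

```text
piv [310.91118022 192.58950187] keeper nominal(ajar) [310.76054763 236.87006057] mouth [310.77840193 248.56593766] base corners
1.4 tip45 [311.1 198.7] end [328.  201.8] [294.5 201.7] hinge [332.8 194.6] [289.2 194.5]
    0 [331.4 254.5] [290.2 254.5]
    0.3 [332.6 260.4] [289.2 260.3]
    0.6 [333.9 260.7] [288.  260.6]
    0.9 [335.3 254.5] [286.8 254.4]
1.57 tip45 [311.1 208.4] end [327.8 216.2] [294.7 216.1] hinge [332.7 197.7] [289.2 197.7]
    0 [331.3 257.4] [290.2 257.3]
    0.3 [332.5 263.3] [289.2 263.3]
    0.6 [333.9 263.8] [288.  263.8]
    0.9 [335.3 257.8] [286.8 257.7]
1.8 tip45 [311.1 220.3] end [327.3 233.7] [295.  233.7] hinge [332.6 201.7] [289.3 201.6]
    0 [331.2 260.8] [290.3 260.8]
    0.3 [332.4 267. ] [289.3 266.9]
    0.6 [333.7 267.7] [288.1 267.6]
    0.9 [335.1 261.9] [287.  261.8]
2 tip45 [311. 229.] end [326.8 246.1] [295.4 246.1] hinge [332.5 204.7] [289.4 204.6]
    0 [331.1 263.3] [290.4 263.2]
    0.3 [332.3 269.5] [289.4 269.5]
    0.6 [333.6 270.4] [288.3 270.3]
    0.9 [334.9 264.8] [287.1 264.7]
2.2 tip45 [311.  235.8] end [326.2 255.4] [295.8 255.3] hinge [332.3 207.1] [289.6 207.1]
    0 [330.9 265.2] [290.6 265.1]
    0.3 [332.1 271.5] [289.6 271.4]
    0.6 [333.4 272.4] [288.4 272.4]
    0.9 [334.7 267. ] [287.3 266.9]
2.3 tip45 [311.  238.4] end [325.9 258.7] [296.1 258.7] hinge [332.2 208.1] [289.7 208.1]
    0 [330.8 265.9] [290.7 265.8]
    0.3 [332.  272.2] [289.7 272.1]
    0.6 [333.3 273.2] [288.5 273.1]
    0.9 [334.6 267.8] [287.4 267.8]
```

```bash
python3 -m inch '0 0 0 0 15 30 0;0 0 0 0 15 30 0;0 0 0 0 15 30 0;0 0 0 0 15 30 0;0 0 0 0 0 0 0'
python3 - <<'E'
from h import *
w=bot.camera("wrist");cv2.imwrite("pics/c.png",w["color"])
print("piv",proj(w,PIV),"mouth",proj(w,c2w(.0515,.007)))
for n in ["lever_pivot","plate_tip","loop_bar","loop_grip","keeper","slot_mouth"]:
    print(n,[(p["conf"],p["point"]) for p in bot.spot_point(n,"wrist")][:2])
u,v=proj(w,PIV).astype(int)
a=w["color"][max(v-70,0):v+60,u-60:u+60]
a=cv2.resize(a,None,fx=4.6,fy=4.6,interpolation=2); a=cv2.convertScaleAbs(a,alpha=1.8,beta=10)
cv2.imwrite("pics/c2.png",a);print(u,v)
E
```

```text
clock: 4.82
eef_pos: [0.4583, 0.0762, 0.2995]
tool_rot: [-0.594, -0.383, 0.385, 0.594]
ft_force: [1.0, 0.1, -0.6]
grip_width: 0.0855
piv [312.15301268 353.38370543] mouth [311.90994079 408.10637301]
lever_pivot [(0.97, [314.2, 351.1])]
plate_tip []
loop_bar [(0.46, [314.4, 347.5])]
loop_grip []
keeper []
slot_mouth []
312 353
```

View pics/c2.png

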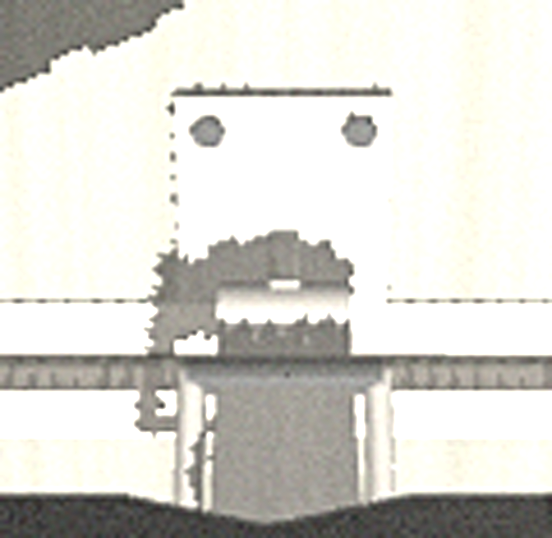

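Run:
```python
from h import *
print(bot.get_obs()["joint_pos"])
print(delta(c2w(.025,.082,-.09),down(YAW+np.pi/2)), w2c(bot.get_obs()["eef_pos"]))
print(delta(c2w(.025,.082,.09),down(YAW-np.pi/2)))
```

```text
[ 1.62124765e-01  1.56246501e-01  7.82669830e-02  1.49197107e+00
 -2.60596046e-05  5.88253611e-01]
(array([ 5.000e-02, -9.002e+01, -1.000e-02]), array([ -89.8,   20.6, -148.7])) [-0.12366728 -0.00017858  0.10257635]
(array([1.000e-02, 8.998e+01, 5.000e-02]), array([  90.2,   20.7, -148.6]))
```

```bash
python3 -m inch '0 0 0 -22 0 -37 0;0 0 0 -22 0 -37 0;0 0 0 -22 0 -37 0;0 0 0 -22 5 -37 0;0 -10 0 0 5 0 0;0 -10 0 0 5 0 0;0 -10 0 0 5 0 0;0 -10 0 0 0 0 0;0 -10 0 0 0 0 0;0 -10 0 0 0 0 0;0 -10 0 0 0 0 0;0 -10 0 0 0 0 0'
python3 -m inch '0 -10 0 0 0 0 0;0 0 0 0 0 0 0;0 0 0 0 0 0 0'
python3 - <<'E'
from h import *
w=bot.camera("wrist");cv2.imwrite("pics/d.png",w["color"])
print("piv",proj(w,PIV),"mouth",proj(w,c2w(.0515,.007)),w2c(bot.get_obs()["eef_pos"]))
for n in ["lever_pivot","plate_tip","loop_bar","loop_grip","keeper","slot_mouth"]:
    print(n,[(p["conf"],p["point"]) for p in bot.spot_point(n,"wrist")][:2])
u,v=proj(w,PIV).astype(int)
a=w["color"][max(v-70,0):v+60,u-80:u+80]
a=cv2.resize(a,None,fx=4.6,fy=4.6,interpolation=2); a=cv2.convertScaleAbs(a,alpha=1.5,beta=10)
cv2.imwrite("pics/d2.png",a);print(u,v)
E
```

```text
clock: 6.68
eef_pos: [0.5599, -0.066, 0.2801]
tool_rot: [-0.207, -0.676, 0.676, 0.207]
ft_force: [-0.2, -0.6, 0.9]
grip_width: 0.0854
clock: 7.05
eef_pos: [0.5596, -0.0657, 0.2802]
tool_rot: [-0.15, -0.691, 0.691, 0.15]
ft_force: [-0.1, 0.1, -0.5]
grip_width: 0.0852
piv [341.32272134 329.7472719 ] mouth [272.02835948 336.03665769] [ 0.02366284 -0.0884138   0.08224567]
lever_pivot [(0.59, [345.3, 332.2])]
plate_tip [(0.69, [342.6, 378.2]), (0.24, [275.4, 336.3])]
loop_bar [(0.57, [295.1, 393.8]), (0.54, [345.3, 379.1])]
loop_grip [(0.72, [625.1, 330.4]), (0.62, [308.4, 384.6])]
keeper [(0.79, [288.2, 325.1])]
slot_mouth [(0.63, [276.1, 335.5])]
341 329
```

View pics/d.png

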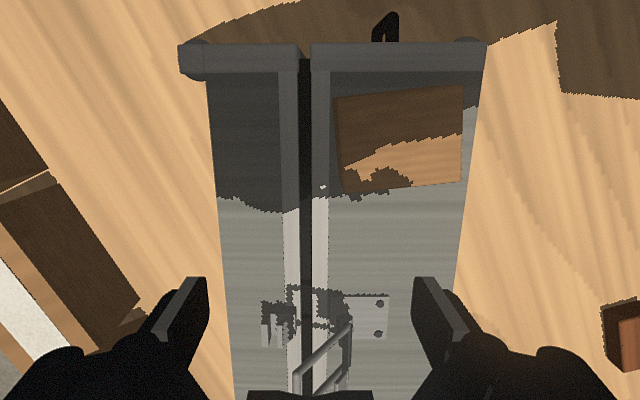

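View pics/d2.png

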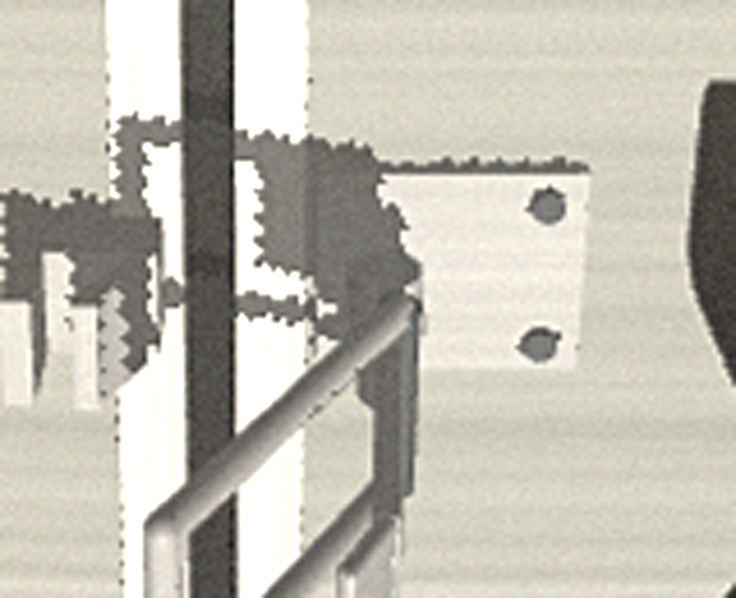

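```bash
cat >> h.py <<'E'
def at_y(cam,p,y):
    o,d=ray(cam,p); a=w2c(o);b=w2c(o+d)-a
    return a+b*(y-a[1])/b[1]
E
python3 - <<'E'
from h import *
w=bot.camera("wrist")
f=lambda u,v:(u/4.6+261,v/4.6+259)
for p in [(182,260),(235,260),(182,30),(235,30)]: print("gap",w2c(at_z(w,f(*p),.18)))
print("gap far",[w2c(at_z(w,p,.18)) for p in [(300,100),(312,100)]])
for y in (-.018,-.016,-.014):
  h=at_y(w,f(412,312),y);b=at_y(w,f(165,525),y);print(y,"hinge",h,"bar",b,"len",np.linalg.norm(b-h),"el",np.arctan2(b[2]-h[2],b[0]-h[0]))
print("baseplate",[w2c(at_z(w,f(*p),.182)) for p in [(590,170),(578,370),(548,205),(540,345)]])
print(bot.look_for("keeper","wrist"))
E
```

```text
gap [ 0.03061956  0.00027755 -0.018     ]
gap [ 0.02138002  0.0002843  -0.018     ]
gap [ 0.03026996 -0.04436437 -0.018     ]
gap [ 0.02148869 -0.04436027 -0.018     ]
gap far [array([ 0.02969515, -0.16500942, -0.018     ]), array([ 0.0218393 , -0.16501133, -0.018     ])]
-0.018 hinge [-0.00451133 -0.018       0.02076981] bar [ 0.03073757 -0.018       0.06249961] len 0.0546247258943732 el 0.8693908220927544
-0.016 hinge [-0.00488077 -0.016       0.01810121] bar [ 0.03082948 -0.016       0.06037718] len 0.05533967191045923 el 0.8693908220927544
-0.014 hinge [-0.00525021 -0.014       0.0154326 ] bar [ 0.03092139 -0.014       0.05825474] len 0.056054617926545286 el 0.8693908220927546
baseplate [array([-0.03873104, -0.01895327, -0.016     ]), array([-0.03950246,  0.0217782 , -0.016     ]), array([-0.03204263, -0.01209341, -0.016     ]), array([-0.03243338,  0.01647477, -0.016     ])]
[{'extent': [178.7, 37.7, 312.8, 400.0], 'conf': 0.87}]
```

```bash
sed -i 's/PIV=np.array.*/PIV=np.array([0.5745,0.0246,0.198])\nPIV=PIV+np.array([np.cos(YAW),np.sin(YAW),0])*-.0038+np.array([-np.sin(YAW),np.cos(YAW),0])*.0016/' h.py
python3 - <<'E'
from h import *
w=bot.camera("wrist");a=w["color"][290:360,240:320]
b=cv2.resize(a,None,fx=8,fy=8,interpolation=0);b=cv2.convertScaleAbs(b,alpha=1.4,beta=5)
def mark(P,c):
    u,v=proj(w,P); cv2.drawMarker(b,(int((u-240)*8),int((v-290)*8)),c,0,12,1)
for y in(-.01,.01):
    for x in (3.7,10.3,15.3): mark(c2w(.0445+x/1000,.007,y),(0,0,255))
    mark(c2w(.0445,-.0065,y),(0,255,0))
cv2.imwrite("pics/d3.png",b); print(PIV)
# recheck with b picture: need its pose -> project later
E
```

```text
[0.57170037 0.02762689 0.198     ]
```

View pics/d3.png

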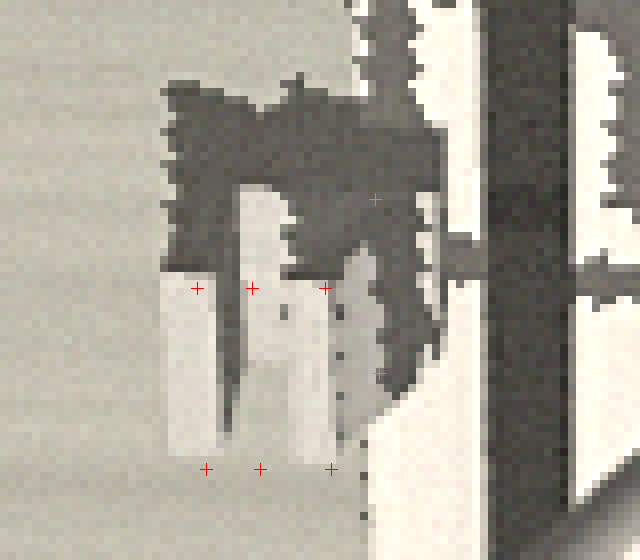

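```bash
cat >> h.py <<'E'
def tool(tau):
    t=np.radians(tau); cx=np.array([np.cos(YAW),np.sin(YAW),0]);cy=np.array([-np.sin(YAW),np.cos(YAW),0]);z=np.array([0,0,1.])
    y=-np.sin(t)*cx-np.cos(t)*z
    return R.from_matrix(np.c_[cy,y,np.cross(cy,y)])
def tcp_for(gx,gz,tau,g,y=0.):
    """world TCP so that point g behind tip is at case (gx,gz)"""
    t=np.radians(tau); return c2w(gx-g*np.sin(t),gz-g*np.cos(t),y)
def state():
    o=bot.get_obs();Rm=R.from_quat(o["tool_rot"]).as_matrix()
    cx=np.array([np.cos(YAW),np.sin(YAW),0])
    tau=np.degrees(np.arctan2(-Rm[:,1]@cx,-Rm[2,1]))
    f=o["ft_force"]; fc=[f@cx,f@np.array([-np.sin(YAW),np.cos(YAW),0]),f[2]]
    print("t",round(o["clock"],2),"tcp case mm",(w2c(o["eef_pos"])*1000).round(1),"tau",tau.round(1),"F case",np.round(fc,1),"w",round(o["grip_width"]*1000,1))
E
python3 - <<'E'
from h import *
state(); print(bot.get_obs()["joint_pos"].round(2))
print(delta(tcp_for(.0282,.0511,-15,-.049),tool(-15)))
print(delta(tcp_for(.0282,.0511,0,-.049),tool(0)))
print(bot.get_obs()["tau"].round(2))
E
```

```text
t 7.55 tcp case mm [ 27.2 -89.9  82.4] tau -0.0 F case [-0.4 -0.6 -0.4] w 85.3
[-0.12  0.36  0.29  1.5   0.   -1.26]
(array([-11.77,  89.45,  11.78]), array([ 11.7, -16.1, -89.9]))
(array([ 0.  , 90.01, -0.  ]), array([ -1. , -17.7, -89.9]))
[-1.000e-02 -4.332e+01  2.584e+01  0.000e+00 -0.000e+00  0.000e+00]
```

```bash
python3 -m inch '0 10 0 0 -15 0 0;0 10 0 0 -15 0 0;0 10 0 0 0 0 0;0 10 0 0 0 0 0;0 10 0 0 0 0 0;0 10 0 0 0 0 0;0 10 0 0 0 0 0;0 10 0 0 0 0 0;0 10 0 0 0 0 0;0 0 0 30 0 0 0;0 0 0 30 0 0 0;0 0 0 30 0 0 0'
python3 -m inch '0 0 0 0 0 0 0'
python3 - <<'E'
from h import *
state()
print(delta(tcp_for(.0282,.0511,-15,-.049),tool(-15)))
w=bot.camera("wrist");cv2.imwrite("pics/e.png",w["color"])
for y in(-.016,.016): print("bar",proj(w,c2w(.0347,.0587,y)),"hinge",proj(w,c2w(-.0014,.016,y)))
print("rear top",proj(w,c2w(.0548+.0035,.007,0)),"gap",proj(w,c2w(.025,-.018,.08)),proj(w,c2w(.0345,-.018,.08)))
E
```

```text
clock: 9.05
eef_pos: [0.5968, 0.0171, 0.3104]
tool_rot: [0.594, 0.383, -0.383, -0.594]
ft_force: [-0.3, 0.2, -0.0]
grip_width: 0.0856
clock: 9.18
eef_pos: [0.597, 0.0183, 0.3097]
tool_rot: [-0.594, -0.384, 0.384, 0.594]
ft_force: [-0.4, 0.1, -0.2]
grip_width: 0.0856
t 9.18 tcp case mm [ 26.9   1.9 111.7] tau 0.0 F case [-0.4 -0.1 -0.2] w 85.6
(array([-15.03,   0.19,   0.02]), array([-1.9, 13.3, 11.4]))
bar [281.98621593 246.4713567 ] hinge [285.51129045 172.23200868]
bar [335.1540765  246.64629213] hinge [332.27710248 172.39630717]
rear top [308.69482637 246.73740359] gap [409.02270644 195.88507079] [407.94529418 207.19001425]
```

View pics/e.png

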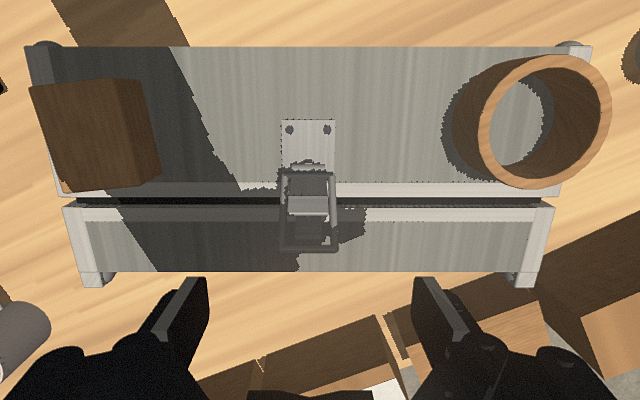

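```bash
python3 -m inch '-7.5 0 0 -1 6.5 5.5 0;-7.5 0 0 -1 6.5 5.5 0;0 0 0 0 0 0 0;0 0 0 0 0 0 0'
python3 - <<'E'
from h import *
state()
print(delta(tcp_for(.0282,.0511,-15,-.020),tool(-15)),delta(tcp_for(.0282,.0511,-15,.011),tool(-15)))
E
```

```text
clock: 9.72
eef_pos: [0.5874, 0.0182, 0.2986]
tool_rot: [0.667, 0.43, -0.329, -0.512]
ft_force: [1.0, -0.3, 0.6]
grip_width: 0.0852
t 9.72 tcp case mm [ 18.2  -2.1 100.6] tau -15.1 F case [1.  0.2 0.6] w 85.2
(array([ 0.1 , -0.05,  0.06]), array([ 2.1, 30.4,  3.2])) (array([ 0.1 , -0.05,  0.06]), array([ 2. , 61.4,  3.3]))
```

```bash
python3 -m inch '0 0 0 1 10 1.5 0.2;0 0 0 1 10 1.5 0.3;0 0 0 0.3 10 0 0.3;0 0 0 0 10 0 0.3;0 0 0 0 10 0 0.3;0 0 0 0 11 0 0.3;0 0 0 0 0 0 0.4;0 0 0 0 0 0 0.4'
python3 - <<'E'
from h import *
state()
w=bot.camera("wrist");cv2.imwrite("pics/f.png",w["color"])
for y in(-.016,.016): print("bar",proj(w,c2w(.0347,.0587,y)),"grip",proj(w,c2w(.0282,.0511,y)))
print(delta(tcp_for(.0282,.0511,-15,.011),tool(-15)))
E
```

```text
clock: 10.72
eef_pos: [0.5993, 0.0156, 0.2372]
tool_rot: [0.667, 0.43, -0.33, -0.512]
ft_force: [0.6, 0.4, 1.5]
grip_width: 0.0514
t 10.72 tcp case mm [30.1  0.4 39.2] tau -15.0 F case [0.4 0.6 1.5] w 51.4
bar [273.00925633 321.45125936] grip [273.69689141 296.5814478 ]
bar [350.30027058 321.47478577] grip [349.55349736 296.60732365]
(array([0.05, 0.02, 0.03]), array([-0.5, -0.7, -1.1]))
```

View pics/f.png

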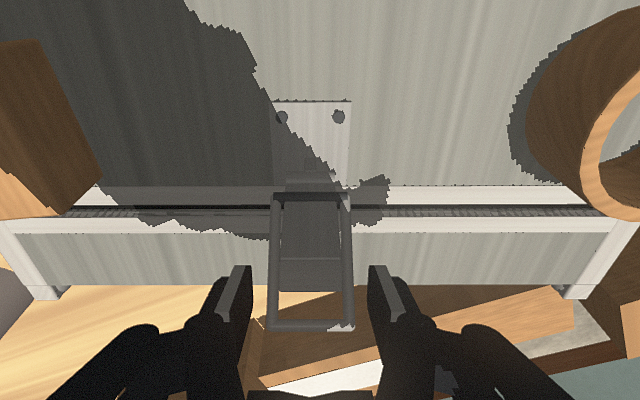

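```bash
python3 -m inch '0 0 0 0 0 0 0.5;0 0 0 0 0 0 0.55;0 0 0 0 0 0 0.56;0 0 0 0 0 0 0.56' ; python3 -c "
from h import *
state()"; python3 -m inch '0 0 0 0 0 0 0.57;0 0 0 0 0 0 0.57'; python3 -c "
from h import *
state()";  python3 -m inch '0 0 0 0 0 0 0.58;0 0 0 0 0 0 0.58'; python3 -c "
from h import *
state()"
```

```text
clock: 11.28
eef_pos: [0.5992, 0.0156, 0.237]
tool_rot: [0.667, 0.43, -0.33, -0.512]
ft_force: [-0.3, 0.2, -0.3]
grip_width: 0.0375
t 11.28 tcp case mm [30.   0.4 39. ] tau -15.0 F case [-0.4  0.  -0.3] w 37.5
clock: 11.52
eef_pos: [0.5993, 0.0158, 0.2371]
tool_rot: [0.667, 0.43, -0.33, -0.512]
ft_force: [-0.6, 1.2, 1.5]
grip_width: 0.0367
t 11.53 tcp case mm [30.   0.6 39.1] tau -15.0 F case [-1.1  0.8  1.5] w 36.7
clock: 11.78
eef_pos: [0.5993, 0.0157, 0.2371]
tool_rot: [0.667, 0.43, -0.33, -0.512]
ft_force: [-0.2, 1.3, 1.1]
grip_width: 0.0363
t 11.78 tcp case mm [30.   0.6 39.1] tau -15.0 F case [-0.8  1.1  1.1] w 36.3
```

```bash
cat >> h.py <<'E'
def solve(bx,bz):
    d=np.hypot(bx,bz);phi=np.arctan2(bz,bx);a=np.arccos((.016**2+d*d-.056**2)/(2*.016*d))
    th=np.pi-(phi+a); h=hinge(th); return th,np.arctan2(bz-h[1],bx-h[0])
def tilt_for(e): return -15+(0.87-e)*57.3*0.58
def plan(pts,start=None,s=.0117,g=.011,y=.0005,tilts=None):
    """rows from list of bar pts (m); tool shift in tool axes, shift then turn"""
    prev=start
    for i,(bx,bz) in enumerate(pts):
        th,e=solve(bx,bz);tau=tilt_for(e) if tilts is None else tilts[i]
        P=tcp_for(bx-s*np.cos(e),bz-s*np.sin(e),tau,g,y);Rt=tool(tau)
        if prev is not None:
            print("%.1f 0 0 %.1f %.1f %.1f"%((np.degrees((prev[1].inv()*Rt).as_rotvec())[0],)+tuple(prev[1].inv().apply(P-prev[0])*1000)),"  bar",round(bx*1e3,1),round(bz*1e3,1),"th %.2f e %.2f tau %.1f"%(th,e,tau))
        prev=(P,Rt)
    return prev
def cur():
    o=bot.get_obs(); return (np.array(o["eef_pos"]),R.from_quat(o["tool_rot"]))
E
python3 - <<'E'
from h import *
state()
P=[(34.7,58.7),(37,57),(39,55),(41,52.5),(43,50),(45,47),(47,44),(48.5,41),(50,38),(51.5,35),(53,31),(54,27),(55,23),(55,20)]
plan([np.array(p)/1e3 for p in P],cur())
E
```

```text
t 11.78 tcp case mm [30.   0.6 39.1] tau -15.0 F case [-0.8  1.1  1.1] w 36.3
0.0 0 0 -0.1 -0.0 0.1   bar 34.7 58.7 th 1.48 e 0.87 tau -15.0
1.5 0 0 -0.0 1.8 -1.2   bar 37.0 57.0 th 1.50 e 0.82 tau -13.4
1.7 0 0 0.0 1.9 -0.8   bar 39.0 55.0 th 1.50 e 0.77 tau -11.7
2.0 0 0 0.0 2.2 -0.7   bar 41.0 52.5 th 1.48 e 0.71 tau -9.7
1.9 0 0 -0.0 2.2 -0.9   bar 43.0 50.0 th 1.48 e 0.65 tau -7.8
2.2 0 0 -0.0 2.6 -0.8   bar 45.0 47.0 th 1.47 e 0.59 tau -5.6
2.1 0 0 0.0 2.5 -1.0   bar 47.0 44.0 th 1.48 e 0.52 tau -3.5
2.0 0 0 0.0 2.4 -0.6   bar 48.5 41.0 th 1.47 e 0.46 tau -1.5
2.0 0 0 0.0 2.4 -0.8   bar 50.0 38.0 th 1.48 e 0.41 tau 0.5
1.9 0 0 0.0 2.4 -0.9   bar 51.5 35.0 th 1.50 e 0.35 tau 2.4
2.5 0 0 -0.0 3.1 -0.9   bar 53.0 31.0 th 1.51 e 0.27 tau 4.9
2.4 0 0 0.0 3.1 -0.6   bar 54.0 27.0 th 1.51 e 0.20 tau 7.3
2.4 0 0 -0.0 3.0 -0.8   bar 55.0 23.0 th 1.54 e 0.13 tau 9.7
1.8 0 0 -0.0 2.3 0.0   bar 55.0 20.0 th 1.52 e 0.07 tau 11.5
```

```bash
python3 -m inch '1.5 0 0 0 1.8 -1.2 0.582;1.7 0 0 0 1.9 -0.8 0.582;2 0 0 0 2.2 -0.7 0.582;1.9 0 0 0 2.2 -0.9 0.582;2.2 0 0 0 2.6 -0.8 0.582;2.1 0 0 0 2.5 -1 0.582;0 0 0 0 0 0 0.582'
python3 - <<'E'
from h import *
state()
w=bot.camera("wrist");cv2.imwrite("pics/g.png",w["color"])
for y in(-.016,.016): print("bar",proj(w,c2w(.047,.044,y)),"old",proj(w,c2w(.0347,.0587,y)))
E
```

```text
clock: 12.65
eef_pos: [0.6077, 0.0118, 0.2251]
tool_rot: [0.613, 0.395, -0.37, -0.575]
ft_force: [2.8, 1.7, 3.6]
grip_width: 0.0362
t 12.65 tcp case mm [39.3  0.5 27.1] tau -3.7 F case [1.8 2.7 3.6] w 36.2
bar [273.15562747 317.74103022] old [268.03259951 316.95328676]
bar [349.90452641 317.69426433] old [355.58429108 316.90003187]
```

View pics/g.png

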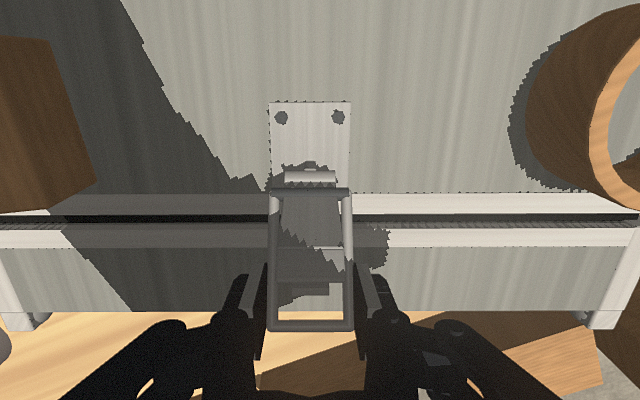

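```bash
python3 -m inch '2 0 0 0 2.4 -0.6 0.582;2 0 0 0 2.4 -0.8 0.582;1.9 0 0 0 2.4 -0.9 0.582;2.5 0 0 0 3.1 -0.9 0.582;2.4 0 0 0 3.1 -0.6 0.582;2.4 0 0 0 3 -0.8 0.582;0 0 0 0 0 0 0.582'
python3 - <<'E'
from h import *
state()
w=bot.camera("wrist");cv2.imwrite("pics/g2.png",w["color"])
b=cv2.resize(w["color"][200:380,230:390],None,fx=3.3,fy=3.3,interpolation=2);cv2.imwrite("pics/g3.png",cv2.convertScaleAbs(b,alpha=1.5,beta=5))
print("bar",proj(w,c2w(.055,.023,.016)),"rear top",[proj(w,c2w(.0445+x/1e3+.0035,.007,.01)) for x in (3.7,10.3,15.3)])
for n in ["loop_bar","keeper","slot_mouth","plate_tip"]:
    print(n,[(p["conf"],p["point"]) for p in bot.spot_point(n,"wrist")][:2])
E
```

```text
clock: 13.58
eef_pos: [0.6104, 0.0106, 0.2078]
tool_rot: [-0.543, -0.35, 0.414, 0.642]
ft_force: [2.9, 0.5, 2.6]
grip_width: 0.0357
t 13.57 tcp case mm [42.3  0.5  9.8] tau 9.6 F case [2.4 1.7 2.6] w 35.7
bar [349.39861746 319.13768445] rear top [array([332.78793343, 296.61811765]), array([332.64506216, 310.03956249]), array([332.53797175, 320.09972394])]
loop_bar [(0.57, [305.7, 331.0])]
keeper []
slot_mouth [(0.76, [309.0, 294.7])]
plate_tip [(0.64, [314.4, 223.3]), (0.36, [307.7, 328.8])]
```

View pics/g3.png

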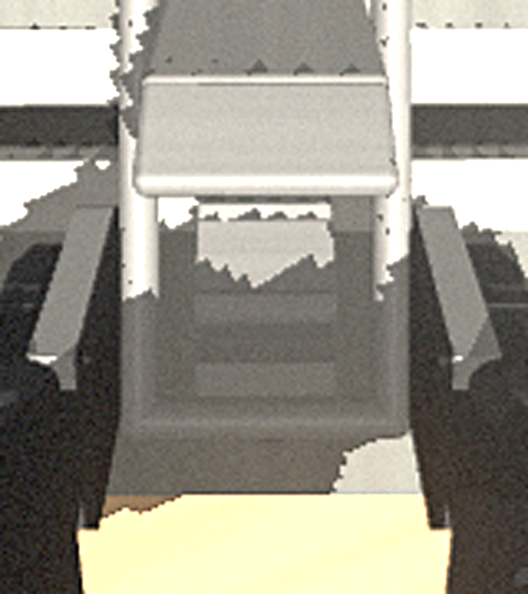

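```bash
cat >> h.py <<'E'
def platept(th,r,n): # r along plate, n along pressing normal
    return np.array([-np.cos(th)*r+np.sin(th)*n, np.sin(th)*r+np.cos(th)*n])
def rayxz(cam,row,y=0.0005):
    E=np.array(cam["extrinsics"]); u=proj(cam,c2w(.05,.01,y))[0]
    o,d=ray(cam,(u,row)); a=w2c(o);b=w2c(o+d)-a; return a[[0,2]],b[[0,2]]
def bars_on_ray(cam,row,th):
    a,b=rayxz(cam,row); b=b/np.linalg.norm(b); h=hinge(th); m=a-h; B=m@b; C=m@m-.056**2; D=B*B-C
    if D<0: return None
    return [(a+(-B+s*np.sqrt(D))*b)*1e3 for s in (-1,1)]
E
python3 - <<'E'
from h import *
w=bot.camera("wrist")
a,b=rayxz(w,326.7);print("cam",a*1e3,"dir",b)
for z in (.015,.02,.023,.026,.03): print(z,(a+b*(z-a[1])/b[1])*1e3)
for th in (1.3,1.4,1.5,1.6,1.7):
    print(th,[proj(w,c2w(*platept(th,.063,n)))[1].round(1) for n in (-.002,.002,.007)],[ (proj(w,c2w(*platept(th,.063,.007),y))[0]).round(1) for y in (-.012,.012)],bars_on_ray(w,326.7,th),solve(.055,.023))
print(proj(w,c2w(.055,.023,-.016)))
E
```

```text
cam [-14.4196752  164.46019085] dir [ 0.48226213 -0.93716523]
0.015 [62.4920447 15.       ]
0.02 [59.91906124 20.        ]
0.023 [58.37527116 23.        ]
0.026 [56.83148108 26.        ]
0.03 [54.77309431 30.        ]
1.3 [np.float64(138.4), np.float64(151.9), np.float64(169.0)] [np.float64(270.5), np.float64(354.4)] None (np.float64(1.5358177190377202), np.float64(0.12550398303564456))
1.4 [np.float64(159.8), np.float64(173.7), np.float64(191.2)] [np.float64(270.6), np.float64(354.3)] None (np.float64(1.5358177190377202), np.float64(0.12550398303564456))
1.5 [np.float64(181.8), np.float64(195.7), np.float64(213.0)] [np.float64(270.9), np.float64(353.9)] None (np.float64(1.5358177190377202), np.float64(0.12550398303564456))
1.6 [np.float64(203.6), np.float64(217.2), np.float64(233.9)] [np.float64(271.4), np.float64(353.2)] [array([43.60565554, 51.7013419 ]), array([54.59832424, 30.33962532])] (np.float64(1.5358177190377202), np.float64(0.12550398303564456))
1.7 [np.float64(224.8), np.float64(237.6), np.float64(253.3)] [np.float64(272.2), np.float64(352.3)] [array([41.67926943, 55.44482905]), array([57.29527491, 25.09872364])] (np.float64(1.5358177190377202), np.float64(0.12550398303564456))
[273.6672076  319.21665464]
```

```bash
cat >> h.py <<'E'
def rel(pts,s=.0142,tilt0=None):
    """rows from current bar est pts[0] through the rest, relative"""
    th,e=solve(*np.array(pts[0])/1e3); 
    o=bot.get_obs();Rm=R.from_quat(o["tool_rot"]).as_matrix();cx=np.array([np.cos(YAW),np.sin(YAW),0])
    tau0=np.degrees(np.arctan2(-Rm[:,1]@cx,-Rm[2,1]));tl=[]
    for p in pts:
        ee=solve(*np.array(p)/1e3)[1]; tl.append(tau0+(e-ee)*57.3*0.58)
    return plan([np.array(p)/1e3 for p in pts],None,s,.011,.0005,tl)
E
python3 - <<'E'
from h import *
rel([(57.6,24.4),(57,22),(56,19),(55,16),(55,14)])
E
```

```text
1.5 0 0 0.0 1.8 0.7   bar 57.0 22.0 th 1.65 e 0.11 tau 11.0
1.8 0 0 -0.0 2.4 1.0   bar 56.0 19.0 th 1.58 e 0.05 tau 12.8
1.8 0 0 0.0 2.4 0.8   bar 55.0 16.0 th 1.51 e 0.00 tau 14.6
1.2 0 0 0.0 1.4 -0.2   bar 55.0 14.0 th 1.51 e -0.04 tau 15.8
```

```bash
python3 -m inch '1.5 0 0 0 1.8 0.7 0.582;1.8 0 0 0 2.4 1 0.582;1.8 0 0 0 2.4 0.8 0.582;1.2 0 0 0 1.4 -0.2 0.582;0 0 0 0 0 0 0.582'
cat > look.py <<'E'
from h import *
import sys
state()
w=bot.camera("wrist")
b=cv2.resize(w["color"][160:390,230:390],None,fx=3.3,fy=2.6,interpolation=2);b=cv2.resize(w["color"][200:380,230:390],None,fx=3.3,fy=3.3,interpolation=2);cv2.imwrite(sys.argv[1],cv2.convertScaleAbs(b,alpha=float(sys.argv[2]) if len(sys.argv)>2 else 2,beta=15))
print("rims rows crop",[((proj(w,c2w(.0445+x/1e3+.0035,.007))[1]-200)*3.3).round(0) for x in (3.7,10.3,15.3)])
for th in np.arange(1.2,1.85,.1): print(round(th,2),[((proj(w,c2w(*platept(th,.063,n)))[1]-200)*3.3).round(0) for n in (-.002,.007)])
E
python3 look.py pics/h1.png
```

```text
clock: 14.5
eef_pos: [0.6061, 0.0125, 0.2004]
tool_rot: [-0.506, -0.326, 0.433, 0.671]
ft_force: [2.9, 1.0, 2.6]
grip_width: 0.0363
t 14.5 tcp case mm [37.6  0.5  2.4] tau 16.0 F case [2.2 2.1 2.6] w 36.3
rims rows crop [np.float64(374.0), np.float64(423.0), np.float64(460.0)]
1.2 [np.float64(-291.0), np.float64(-200.0)]
1.3 [np.float64(-227.0), np.float64(-128.0)]
1.4 [np.float64(-158.0), np.float64(-54.0)]
1.5 [np.float64(-85.0), np.float64(22.0)]
1.6 [np.float64(-10.0), np.float64(96.0)]
1.7 [np.float64(64.0), np.float64(167.0)]
1.8 [np.float64(136.0), np.float64(232.0)]
```

View pics/h1.png

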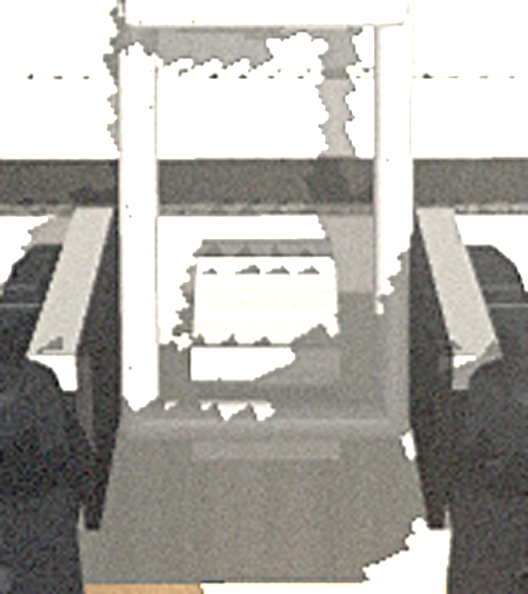

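Run:
```python
from h import *
w=bot.camera("wrist")
for th in (1.48,1.5,1.52,1.55):
  for row in (328.5,329.7): print(th,row,bars_on_ray(w,row,th))
for z in (.0095,.012,.014,.016): print(z,(proj(w,c2w(.055,z))[1]-200)*3.3)
```

```text
1.48 328.5 [array([40.98176254, 52.47834367]), array([54.53459656, 17.21527236])]
1.48 329.7 [array([41.6866819 , 51.64350845]), array([54.48350777, 18.64688836])]
1.5 328.5 [array([40.71432111, 53.1741986 ]), array([54.86684053, 16.35080795])]
1.5 329.7 [array([41.39585432, 52.39340746]), array([54.84032274, 17.72684083])]
1.52 328.5 [array([40.46462312, 53.82388691]), array([55.18573303, 15.52108267])]
1.52 329.7 [array([41.12572796, 53.08992838]), array([55.18085903, 16.84876789])]
1.55 328.5 [array([40.11976856, 54.72116278]), array([55.64255332, 14.33248355])]
1.55 329.7 [array([40.75456619, 54.04696913]), array([55.66586584, 15.59817766])]
0.0095 405.3905105302037
0.012 412.3726807357632
0.014 418.1259091209429
0.016 424.034555057024
```

Run:
```python
from h import *
rel([(55,16.5),(55,15),(55,13.5),(55,12),(55,11),(55,10),(55,9),(55,8),(55,7),(55,6),(55,5),(55,4),(55,3),(55,2),(55,1),(55,0),(55,-1),(55,-2),(55,-3),(55,-4)])
```

```text
0.9 0 0 0.0 1.1 -0.1   bar 55.0 15.0 th 1.51 e -0.02 tau 16.8
0.9 0 0 0.0 1.1 -0.2   bar 55.0 13.5 th 1.51 e -0.04 tau 17.7
0.9 0 0 -0.0 1.1 -0.2   bar 55.0 12.0 th 1.52 e -0.07 tau 18.6
0.6 0 0 0.0 0.7 -0.1   bar 55.0 11.0 th 1.52 e -0.09 tau 19.2
0.6 0 0 -0.0 0.7 -0.2   bar 55.0 10.0 th 1.53 e -0.11 tau 19.8
0.6 0 0 0.0 0.7 -0.2   bar 55.0 9.0 th 1.54 e -0.13 tau 20.4
0.6 0 0 -0.0 0.7 -0.2   bar 55.0 8.0 th 1.54 e -0.14 tau 21.0
0.6 0 0 0.0 0.7 -0.2   bar 55.0 7.0 th 1.55 e -0.16 tau 21.6
0.6 0 0 -0.0 0.7 -0.2   bar 55.0 6.0 th 1.56 e -0.18 tau 22.2
0.6 0 0 0.0 0.7 -0.2   bar 55.0 5.0 th 1.58 e -0.20 tau 22.8
0.6 0 0 0.0 0.7 -0.2   bar 55.0 4.0 th 1.59 e -0.22 tau 23.4
0.6 0 0 -0.0 0.7 -0.2   bar 55.0 3.0 th 1.60 e -0.23 tau 24.1
0.6 0 0 0.0 0.7 -0.2   bar 55.0 2.0 th 1.62 e -0.25 tau 24.7
0.6 0 0 -0.0 0.7 -0.3   bar 55.0 1.0 th 1.64 e -0.27 tau 25.3
0.6 0 0 -0.0 0.6 -0.3   bar 55.0 0.0 th 1.65 e -0.29 tau 25.9
0.6 0 0 0.0 0.6 -0.3   bar 55.0 -1.0 th 1.67 e -0.31 tau 26.5
0.6 0 0 0.0 0.6 -0.3   bar 55.0 -2.0 th 1.69 e -0.33 tau 27.1
0.6 0 0 0.0 0.6 -0.3   bar 55.0 -3.0 th 1.71 e -0.34 tau 27.7
0.6 0 0 -0.0 0.6 -0.3   bar 55.0 -4.0 th 1.73 e -0.36 tau 28.3
```

```bash
python3 -m inch '0.9 0 0 0 1.1 -0.1 0.582;0.9 0 0 0 1.1 -0.2 0.582;0.9 0 0 0 1.1 -0.2 0.582;0.6 0 0 0 0.7 -0.1 0.582;0 0 0 0 0 0 0.582' >/dev/null; python3 -c "
from h import *
state()"; python3 -m inch '0.6 0 0 0 0.7 -0.2 0.582;0.6 0 0 0 0.7 -0.2 0.582' >/dev/null; python3 -c "
from h import *
state()"
python3 look.py pics/h2.png|head -3
```

```text
t 15.22 tcp case mm [36.6  0.5 -1.4] tau 19.3 F case [-0.4  3.1  1.9] w 35.9
t 15.47 tcp case mm [36.4  0.5 -2.2] tau 20.5 F case [-2.5  4.2  3.9] w 35.9
t 15.47 tcp case mm [36.4  0.5 -2.2] tau 20.5 F case [-2.5  4.2  3.9] w 35.9
rims rows crop [np.float64(392.0), np.float64(444.0), np.float64(484.0)]
1.2 [np.float64(-328.0), np.float64(-244.0)]
```

View pics/h2.png

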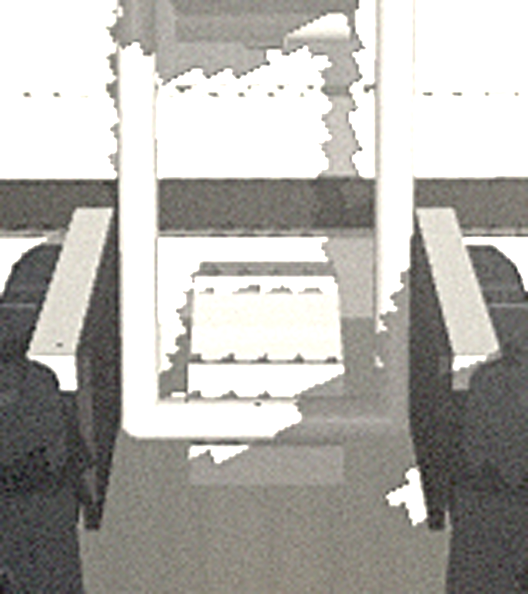

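```bash
python3 -m inch '0.6 0 0 0 0.5 -0.7 0.582;0.6 0 0 0 0.7 -0.2 0.582' >/dev/null; python3 -c "
from h import *
state()"; python3 -m inch '0.6 0 0 0 0.7 -0.2 0.582;0.6 0 0 0 0.7 -0.2 0.582' >/dev/null;python3 look.py pics/h3.png|head -2
```

```text
t 15.78 tcp case mm [36.7  0.4 -3.8] tau 21.7 F case [-3.5  3.1  3.9] w 35.8
t 16.02 tcp case mm [37.1  0.4 -5. ] tau 22.8 F case [-2.2  2.5  3.7] w 36.2
rims rows crop [np.float64(390.0), np.float64(443.0), np.float64(484.0)]
```

View pics/h3.png

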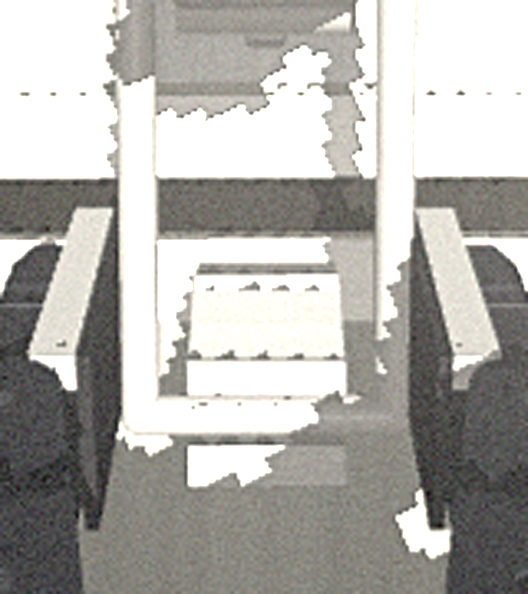

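```bash
python3 -m inch '0.6 0 0 0 0.7 -0.3 0.582;0.6 0 0 0 0.7 -0.3 0.582' >/dev/null; python3 -c "
from h import *
state()"; python3 -m inch '0.6 0 0 0 0.7 -0.2 0.582;0.6 0 0 0 0.7 -0.3 0.582' >/dev/null; python3 -c "
from h import *
state()"; python3 -m inch '0.6 0 0 0 0.7 -0.2 0.582;0.6 0 0 0 0.7 -0.3 0.582' >/dev/null;python3 look.py pics/h4.png|head -2
```

```text
t 16.32 tcp case mm [37.4  0.4 -6.8] tau 24.0 F case [-2.1  3.6  3.9] w 36.1
t 16.57 tcp case mm [37.4  0.4 -8.2] tau 25.2 F case [-2.4  4.1  2.9] w 35.7
t 16.82 tcp case mm [37.3  0.4 -9.8] tau 26.4 F case [-1.   4.2  3.3] w 36.2
rims rows crop [np.float64(390.0), np.float64(446.0), np.float64(489.0)]
```

View pics/h4.png

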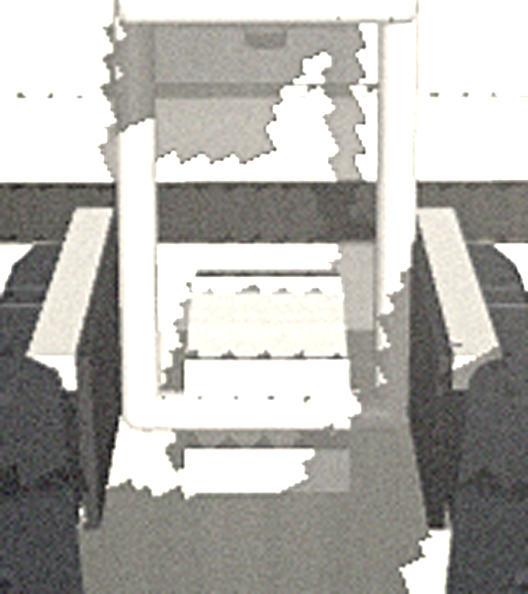

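```bash
python3 -m inch '0.6 0 0 0 0.6 -0.3 0.582;0.6 0 0 0 0.6 -0.3 0.582' >/dev/null; python3 -c "
from h import *
state()"; python3 -m inch '0.6 0 0 0 0.6 -0.2 0.582;0.6 0 0 0 0.6 -0.2 0.582' >/dev/null; python3 look.py pics/h5.png|head -4
```

```text
t 17.12 tcp case mm [ 37.    0.4 -11. ] tau 27.6 F case [-1.4  3.8  2.8] w 36.5
t 17.38 tcp case mm [ 36.9   0.4 -12.3] tau 28.8 F case [-0.9  4.6  4.8] w 36.1
rims rows crop [np.float64(390.0), np.float64(449.0), np.float64(494.0)]
1.2 [np.float64(-443.0), np.float64(-374.0)]
1.3 [np.float64(-394.0), np.float64(-313.0)]
```

View pics/h5.png

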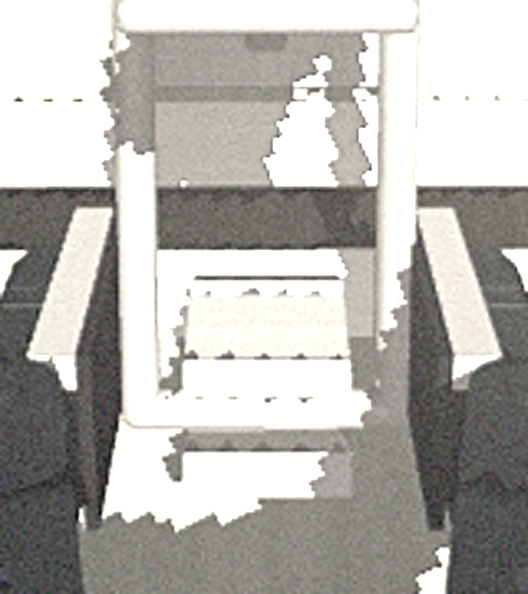

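```bash
python3 -m inch '0.6 0 0 0 0.6 -0.2 0.582;0 0 0 0 0 0 0.582' >/dev/null; python3 look.py pics/h6.png|tail -6;python3 look.py pics/h6.png|head -1
python3 - <<'E'
from h import *
w=bot.camera("wrist")
for th in (1.55,1.6,1.65,1.7,1.75):
  for row in (324,325): print(th,row,bars_on_ray(w,row,th))
E
```

```text
1.3 [np.float64(-404.0), np.float64(-324.0)]
1.4 [np.float64(-348.0), np.float64(-255.0)]
1.5 [np.float64(-283.0), np.float64(-180.0)]
1.6 [np.float64(-211.0), np.float64(-101.0)]
1.7 [np.float64(-134.0), np.float64(-20.0)]
1.8 [np.float64(-54.0), np.float64(60.0)]
t 17.73 tcp case mm [ 36.8   0.4 -13.2] tau 29.4 F case [-0.7  3.8  2.6] w 36.2
1.55 324 [array([49.7087682 , 41.13316161]), array([54.28261403,  3.62053159])]
1.55 325 [array([50.08808567, 40.36337492]), array([54.52395409,  4.73840497])]
1.6 324 [array([49.46881843, 43.10112192]), array([54.54680705,  1.45373905])]
1.6 325 [array([49.82973753, 42.43819862]), array([54.80755201,  2.46079748])]
1.65 324 [array([49.26147342, 44.80167258]), array([54.78796636, -0.52414133])]
1.65 325 [array([49.60828152, 44.2167373 ]), array([55.06402507,  0.40103276])]
1.7 324 [array([49.08079377, 46.28352591]), array([55.01194684, -2.36112868])]
1.7 325 [array([49.4163083 , 45.75849638]), array([55.30069513, -1.49969167])]
1.75 324 [array([48.92286124, 47.57881762]), array([55.22255851, -4.08847108])]
1.75 325 [array([49.24908835, 47.101459  ]), array([55.52217994, -3.27846175])]
```

View pics/h6.png

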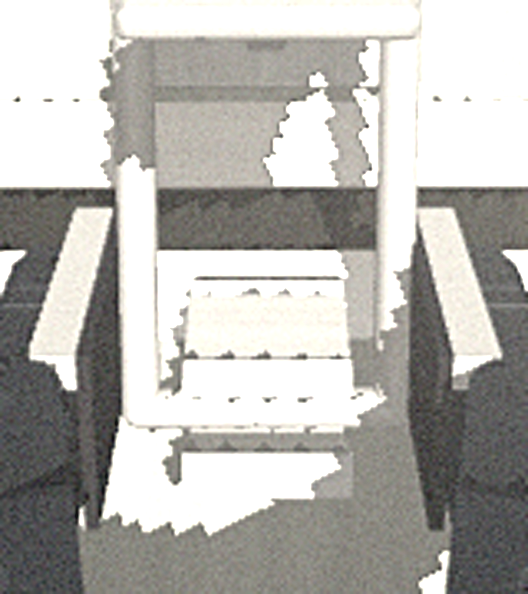

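Run:
```python
from h import *
w=bot.camera("wrist")
print("hinge row",[(proj(w,c2w(*hinge(1.75),y))-[230,200])*3.3 for y in(-.0185,.0185)],"tip",[(proj(w,c2w(*platept(1.75,.063,.007),y))-[230,200])*3.3 for y in(-.012,.012)])
rel([(55.4,-3.5),(54.5,-3.7),(53.5,-3.8),(52.5,-3.8),(51.5,-3.8),(50.5,-3.8),(49.5,-3.8),(48.5,-3.8),(48,-3.8)])
```

```text
hinge row [array([115.08134713, -30.21107549]), array([426.66227784, -29.98574798])] tip [array([121.89479216,  20.59107808]), array([427.65554541,  20.81491915])]
0.2 0 0 -0.0 0.5 0.7   bar 54.5 -3.7 th 1.70 e -0.36 tau 29.6
0.1 0 0 0.0 0.5 0.9   bar 53.5 -3.8 th 1.64 e -0.36 tau 29.7
0.0 0 0 0.0 0.5 0.9   bar 52.5 -3.8 th 1.58 e -0.36 tau 29.7
-0.0 0 0 0.0 0.5 0.9   bar 51.5 -3.8 th 1.52 e -0.36 tau 29.7
-0.1 0 0 0.0 0.5 0.9   bar 50.5 -3.8 th 1.45 e -0.36 tau 29.7
-0.1 0 0 -0.0 0.5 0.8   bar 49.5 -3.8 th 1.38 e -0.36 tau 29.5
-0.2 0 0 -0.0 0.6 0.8   bar 48.5 -3.8 th 1.31 e -0.35 tau 29.4
-0.1 0 0 0.0 0.3 0.4   bar 48.0 -3.8 th 1.28 e -0.35 tau 29.3
```

```bash
python3 -m inch '0 0 0 0 0.6 0.7 0.582;0 0 0 0 0.5 0.9 0.582' >/dev/null; python3 -c "
from h import *
state()"; python3 -m inch '0 0 0 0 0.5 0.9 0.582;0 0 0 0 0.5 0.9 0.582' >/dev/null; python3 look.py pics/i1.png|head -1
```

```text
t 18.12 tcp case mm [ 36.3   0.4 -13.4] tau 29.2 F case [4.2 5.5 2. ] w 36.1
t 18.38 tcp case mm [ 34.4   0.4 -13.3] tau 29.1 F case [3.7 4.8 2.5] w 36.0
```

View pics/i1.png

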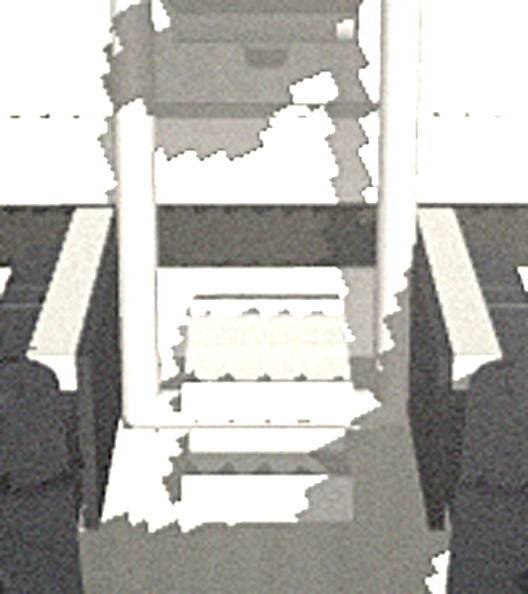

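```bash
python3 -m inch '0 0 0 0 0.5 0.9 0.582;0 0 0 0 0.5 0.9 0.582' >/dev/null; python3 -c "
from h import *
state()"; python3 -m inch '0 0 0 0 0.5 0.8 0.582;0 0 0 0 0.5 0.8 0.582' >/dev/null; python3 look.py pics/i2.png|head -1
```

```text
t 18.68 tcp case mm [ 32.2   0.4 -13.4] tau 29.2 F case [3.9 4.8 1.2] w 36.1
t 18.93 tcp case mm [ 30.4   0.4 -13.6] tau 29.2 F case [3.6 5.2 1.8] w 35.8
```

View pics/i2.png

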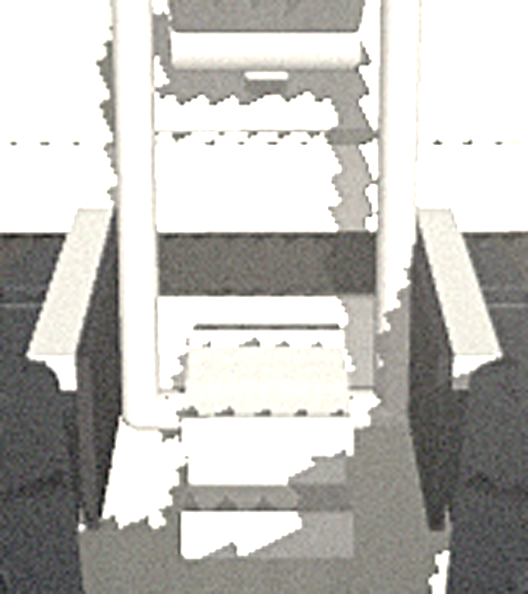

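```bash
python3 -m inch '0 0 0 0 0.5 0.8 0.582' >/dev/null; python3 -c "
from h import *
state()"; python3 -m inch '0 0 0 0 0.4 0.8 0.582;0 0 0 0 0 0 0.582' >/dev/null;  python3 -c "
from h import *
state()
print(bot.get_obs()['joint_pos'].round(2))"
```

```text
t 19.1 tcp case mm [ 29.8   0.4 -13.9] tau 29.1 F case [7.  5.5 1.2] w 36.3
t 19.35 tcp case mm [ 29.6   0.4 -13.9] tau 29.0 F case [ 6.7  5.1 -0.3] w 36.1
[-0.06  0.91  0.88  2.02  0.17  0.32]
```

```bash
python3 -m inch '0 0 0 0 0 0 0.5;0 0 0 0 0 0 0.42;0 0 0 0 0 0 0.4;0 0 0 0 -5 0 0.4;0 0 0 0 -10 0 0.4;0 0 0 0 -20 0 0.4;0 0 0 0 -20 0 0.4;0 0 0 0 -20 0 0.4;0 0 0 0 0 0 0.4'
python3 look.py pics/j.png | head -1
python3 - <<'E'
from h import *
w=bot.camera("wrist");cv2.imwrite("pics/j2.png",w["color"])
for th in np.arange(.9,1.7,.1): print(round(th,1),[proj(w,c2w(*platept(th,.063,n)))[1].round(0) for n in (-.002,.007)])
print("bar seat",[proj(w,c2w(.048,-.004,y)).round(0) for y in(-.016,.016)],"rims",[proj(w,c2w(.048+x/1e3,.007,.01)).round(0) for x in (3.7,10.3,15.3)])
E
```

```text
clock: 20.48
eef_pos: [0.6066, 0.0045, 0.235]
tool_rot: [-0.433, -0.283, 0.459, 0.722]
ft_force: [0.9, 0.0, 0.1]
grip_width: 0.051
t 20.48 tcp case mm [41.4 -6.6 37. ] tau 27.7 F case [0.8 0.4 0.1] w 51.0
0.9 [np.float64(98.0), np.float64(107.0)]
1.0 [np.float64(104.0), np.float64(115.0)]
1.1 [np.float64(112.0), np.float64(126.0)]
1.2 [np.float64(122.0), np.float64(138.0)]
1.3 [np.float64(133.0), np.float64(151.0)]
1.4 [np.float64(146.0), np.float64(166.0)]
1.5 [np.float64(160.0), np.float64(181.0)]
1.6 [np.float64(175.0), np.float64(197.0)]
bar seat [array([294., 289.]), array([351., 289.])] rims [array([343., 297.]), array([343., 310.]), array([343., 320.])]
```

View pics/j2.png

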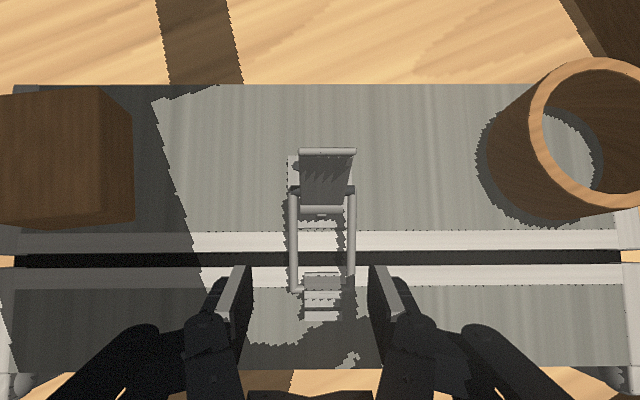

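```bash
cat >> h.py <<'E'
def press_pose(th,r=.047,off=0.,tau=None,n=.002):
    tau=max(0,20*th/1.28) if tau is None else tau; C=platept(th,r,n+off); t=np.radians(tau)
    return c2w(C[0]+.011*np.cos(t),C[1]-.011*np.sin(t),.0005),tool(tau),tau
def press_rows(ths,start,r=.047):
    prev=start
    for th in ths:
        P,Rt,tau=press_pose(th,r)
        print("%.1f 0 0 %.1f %.1f %.1f"%((np.degrees((prev[1].inv()*Rt).as_rotvec())[0],)+tuple(prev[1].inv().apply(P-prev[0])*1000)),"  th %.2f tau %.1f"%(th,tau)); prev=(P,Rt)
E
python3 - <<'E'
from h import *
P,Rt,_=press_pose(1.28,off=.012); print(w2c(P))
print(delta(P+[0,0,.04],Rt))
E
```

```text
[0.01027323 0.0005     0.04527854]
(array([-7.86, -0.04,  0.63]), array([  7.2, -29.4,  50.6]))
```

```bash
python3 -m inch '-2.5 0 0.2 2 -10 10 0.6;-2.5 0 0.2 2 -10 10 0.8;-2.5 0 0.2 2 -5 15 1;0 0 0 1 -5 15 1;0 0 0 0 0 0 1;0 0 0 0 0 0 1'
python3 - <<'E'
from h import *
state()
P,Rt,_=press_pose(1.28,off=.012); print(delta(P,Rt))
E
```

```text
clock: 21.32
eef_pos: [0.5798, 0.0244, 0.2794]
tool_rot: [-0.48, -0.309, 0.445, 0.69]
ft_force: [-1.0, -0.6, 0.4]
grip_width: 0.0003
t 21.32 tcp case mm [ 8.7  0.4 81.4] tau 20.4 F case [-0.7 -0.9  0.4] w 0.3
(array([-0.42, -0.05,  0.  ]), array([  0.1,  33.3, -14. ]))
```

```bash
python3 -m inch '0 0 0 0 3 -14 1;0 0 0 0 15 0 1;0 0 0 0 15 0 1;-0.4 0 0 0 0 0 1;0 0 0 0 0 0 1'
python3 - <<'E'
from h import *
state()
w=bot.camera("wrist");cv2.imwrite("pics/k.png",w["color"])
press_rows(np.r_[1.28,np.arange(1.24,-.05,-.04)],cur())
E
```

```text
clock: 21.95
eef_pos: [0.5817, 0.0236, 0.2442]
tool_rot: [-0.483, -0.311, 0.443, 0.689]
ft_force: [-0.4, 0.1, 0.0]
grip_width: -0.0001
t 21.95 tcp case mm [10.8  0.5 46.2] tau 20.0 F case [-0.4 -0.1  0. ] w -0.1
0.1 0 0 -0.1 8.6 9.7   th 1.28 tau 20.0
-0.6 0 0 -0.0 1.0 1.5   th 1.24 tau 19.4
-0.6 0 0 -0.0 1.0 1.5   th 1.20 tau 18.8
-0.6 0 0 0.0 1.1 1.5   th 1.16 tau 18.1
-0.6 0 0 -0.0 1.1 1.4   th 1.12 tau 17.5
-0.6 0 0 0.0 1.1 1.4   th 1.08 tau 16.9
-0.6 0 0 -0.0 1.2 1.4   th 1.04 tau 16.2
-0.6 0 0 0.0 1.2 1.3   th 1.00 tau 15.6
-0.6 0 0 0.0 1.3 1.3   th 0.96 tau 15.0
-0.6 0 0 -0.0 1.3 1.2   th 0.92 tau 14.4
-0.6 0 0 -0.0 1.3 1.2   th 0.88 tau 13.7
-0.6 0 0 0.0 1.4 1.2   th 0.84 tau 13.1
-0.6 0 0 -0.0 1.4 1.1   th 0.80 tau 12.5
-0.6 0 0 0.0 1.4 1.1   th 0.76 tau 11.9
-0.6 0 0 -0.0 1.5 1.0   th 0.72 tau 11.2
-0.6 0 0 0.0 1.5 1.0   th 0.68 tau 10.6
-0.6 0 0 -0.0 1.5 0.9   th 0.64 tau 10.0
-0.6 0 0 -0.0 1.5 0.9   th 0.60 tau 9.4
-0.6 0 0 0.0 1.6 0.8   th 0.56 tau 8.7
-0.6 0 0 -0.0 1.6 0.8   th 0.52 tau 8.1
-0.6 0 0 -0.0 1.6 0.7   th 0.48 tau 7.5
-0.6 0 0 0.0 1.6 0.7   th 0.44 tau 6.9
-0.6 0 0 0.0 1.7 0.6   th 0.40 tau 6.2
-0.6 0 0 -0.0 1.7 0.6   th 0.36 tau 5.6
-0.6 0 0 0.0 1.7 0.5   th 0.32 tau 5.0
-0.6 0 0 -0.0 1.7 0.5   th 0.28 tau 4.4
-0.6 0 0 0.0 1.7 0.4   th 0.24 tau 3.7
-0.6 0 0 -0.0 1.7 0.4   th 0.20 tau 3.1
-0.6 0 0 0.0 1.7 0.3   th 0.16 tau 2.5
-0.6 0 0 -0.0 1.7 0.3   th 0.12 tau 1.9
-0.6 0 0 -0.0 1.8 0.2   th 0.08 tau 1.2
-0.6 0 0 0.0 1.8 0.2   th 0.04 tau 0.6
-0.6 0 0 -0.0 1.8 0.1   th -0.00 tau 0.0
0.0 0 0 -0.0 1.9 0.0   th -0.04 tau 0.0
```

View pics/k.png

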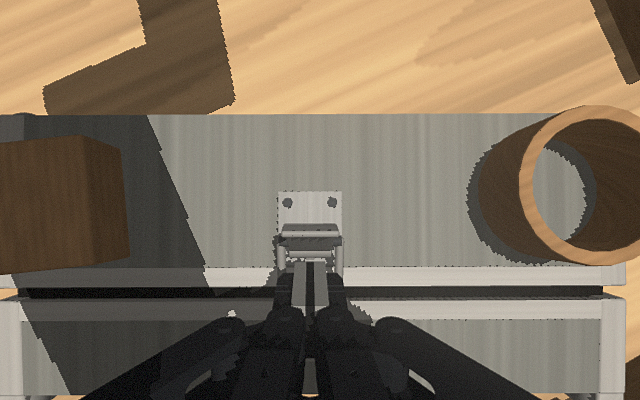

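```bash
python3 -m inch '0 0 0 0 4.3 4.8 1;0 0 0 0 2.2 2.5 1;0 0 0 0 2.1 2.4 1' >/dev/null; python3 -c "
from h import *
state()"; python3 -m inch '-0.6 0 0 0 1 1.5 1;-0.6 0 0 0 1 1.5 1;-0.6 0 0 0 1.1 1.5 1;-0.6 0 0 0 1.1 1.4 1' >/dev/null; python3 -c "
from h import *
state()";python3 -m inch '-0.6 0 0 0 1.1 1.4 1;-0.6 0 0 0 1.2 1.4 1;-0.6 0 0 0 1.2 1.3 1' >/dev/null; python3 -c "
from h import *
state()
w=bot.camera('wrist');cv2.imwrite('pics/l.png',w['color'])"
```

```text
t 22.38 tcp case mm [-1.8  0.7 42. ] tau 19.9 F case [ 2.7 -0.6  2.9] w -0.0
t 22.88 tcp case mm [-8.5  0.6 40. ] tau 17.4 F case [ 3.2 -0.2  3.3] w -0.0
t 23.25 tcp case mm [-13.6   0.6  37.7] tau 15.6 F case [5.  0.4 3.3] w -0.2
```

View pics/l.png

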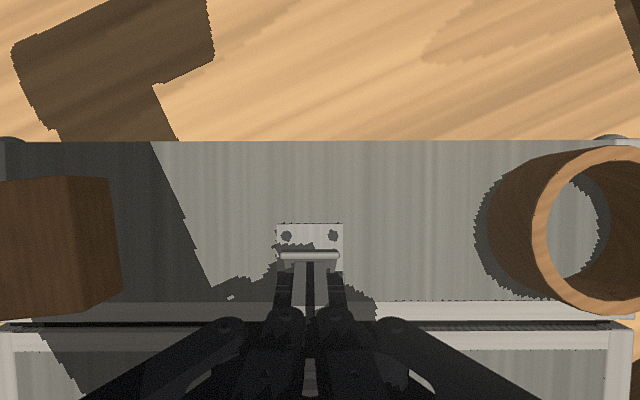

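```bash
python3 -m inch '-0.6 0 0 0 1.3 1.3 1;-0.6 0 0 0 1.3 1.2 1;-0.6 0 0 0 1.3 1.2 1' >/dev/null; python3 -c "
from h import *
state()"; python3 -m inch '-0.6 0 0 0 1.4 1.2 1;-0.6 0 0 0 1.4 1.1 1;-0.6 0 0 0 1.4 1.1 1' >/dev/null; python3 -c "
from h import *
state()";python3 -m inch '-0.6 0 0 0 1.5 1 1;-0.6 0 0 0 1.5 1 1;-0.6 0 0 0 1.5 0.9 1' >/dev/null; python3 -c "
from h import *
state()
w=bot.camera('wrist');cv2.imwrite('pics/l2.png',w['color'])"
```

```text
t 23.68 tcp case mm [-18.1   0.6  34.9] tau 13.9 F case [ 4.7 -0.9  5.3] w -0.1
t 24.05 tcp case mm [-22.3   0.6  31.7] tau 12.0 F case [ 5.2 -0.5  5.1] w -0.0
t 24.43 tcp case mm [-26.4   0.7  27.6] tau 10.3 F case [ 4.1 -0.3  4.6] w -0.3
```

View pics/l2.png

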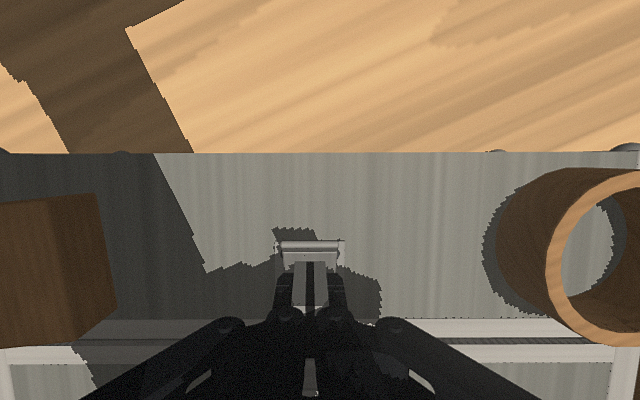

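Tension is felt (about 7 N on the plate), the lever follows. Continuing down.

```bash
python3 -m inch '-0.6 0 0 0 1.5 0.9 1;-0.6 0 0 0 1.6 0.8 1;-0.6 0 0 0 1.6 0.8 1' >/dev/null; python3 -c "
from h import *
state()"; python3 -m inch '-0.6 0 0 0 1.6 0.7 1;-0.6 0 0 0 1.6 0.7 1;-0.6 0 0 0 1.7 0.6 1' >/dev/null; python3 -c "
from h import *
state()";python3 -m inch '-0.6 0 0 0 1.7 0.6 1;-0.6 0 0 0 1.7 0.5 1;-0.6 0 0 0 1.7 0.5 1' >/dev/null; python3 -c "
from h import *
state()
w=bot.camera('wrist');cv2.imwrite('pics/l3.png',w['color'])"
```

```text
t 24.85 tcp case mm [-29.8   0.6  23.1] tau 8.5 F case [ 4.  -1.6  3.3] w -0.1
t 25.23 tcp case mm [-32.4   0.6  18.5] tau 6.7 F case [ 4.5 -0.7  2.8] w -0.2
t 25.6 tcp case mm [-35.1   0.6  13.4] tau 5.0 F case [ 1.4 -0.4  0.3] w -0.2
```

View pics/l3.png

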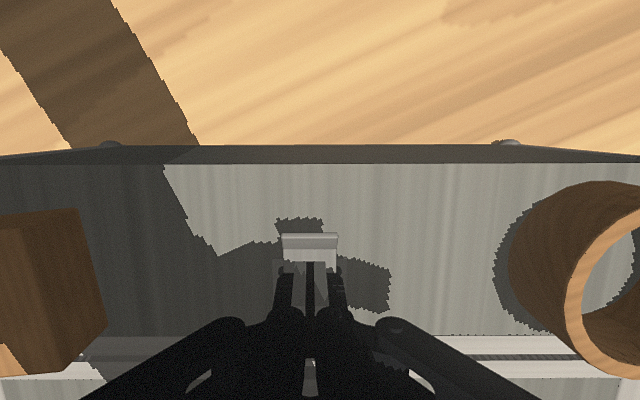

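```bash
python3 -m inch '-0.6 0 0 0 1.7 0.5 1;-0.6 0 0 0 1.7 0.4 1;-0.6 0 0 0 1.7 0.4 1' >/dev/null; python3 -c "
from h import *
state()"; python3 -m inch '-0.6 0 0 0 1.7 0.3 1;-0.6 0 0 0 1.7 0.3 1' >/dev/null; python3 -c "
from h import *
state()";python3 -m inch '-0.6 0 0 0 1.8 0.2 1;-0.6 0 0 0 1.8 0.2 1' >/dev/null; python3 -c "
from h import *
state()
w=bot.camera('wrist');cv2.imwrite('pics/l4.png',w['color'])"
```

```text
t 26.02 tcp case mm [-36.6   0.6   8.5] tau 3.2 F case [-0.4  0.5  0.1] w -0.2
t 26.27 tcp case mm [-37.    0.6   5.3] tau 1.9 F case [-0.4  0.2 -0.2] w -0.2
t 26.52 tcp case mm [-37.3   0.7   2. ] tau 0.7 F case [-1.7 -0.9  8.6] w 0.0
```

View pics/l4.png

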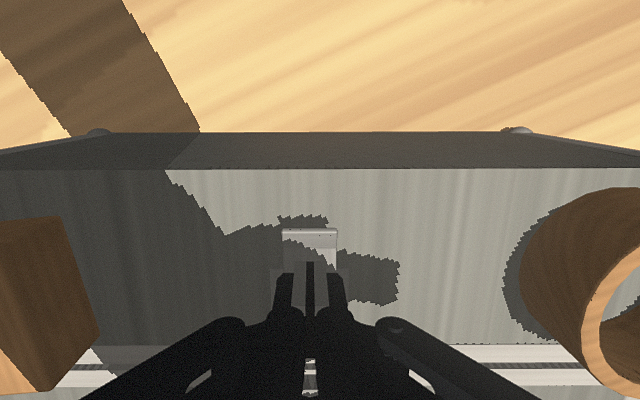

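```bash
python3 -m inch '0 0 0 0 1 0 1;0 0 0 0 0 0 1' >/dev/null; python3 -c "
from h import *
state()"; python3 -m inch '0 0 0 0 -10 0 1;0 0 0 0 -20 0 1;0 0 0 0 -30 0 1;0 0 0 0 -30 0 1;0 0 0 0 -20 0 1;0 0 0 0 -20 0 1;0 0 0 0 0 0 1' >/dev/null
python3 - <<'E'
from h import *
state()
w=bot.camera("wrist");cv2.imwrite("pics/m.png",w["color"])
print([proj(w,c2w(.025,-.018,y)).round(1) for y in(-.08,.08)],[proj(w,c2w(.0345,-.018,y)).round(1) for y in(-.08,.08)])
print("plate tip flat",[proj(w,c2w(-.063,n/1e3)).round(1) for n in(-2,2,7)])
u,v=proj(w,c2w(.01,0)).astype(int)
b=cv2.resize(w["color"][v-80:v+60,u-80:u+80],None,fx=4.2,fy=4.2,interpolation=2);cv2.imwrite("pics/m2.png",cv2.convertScaleAbs(b,alpha=1.5,beta=5));print(u,v)
for x in (3.7,10.3,15.3): print(proj(w,c2w(.0445+.0035+x/1e3,.007,.01)).round(1),proj(w,c2w(.0425+.0035+x/1e3,.007,.01)).round(1))
E
```

```text
t 26.82 tcp case mm [-37.3   0.7   2. ] tau 0.7 F case [-1.9 -0.3  5.8] w 0.2
t 27.7 tcp case mm [-34.8   1.1 132.8] tau 0.5 F case [-0.3 -0.1 -0.6] w 0.3
[array([221.6, 256.1]), array([397.5, 255.8])] [array([222.4, 265.5]), array([396.7, 265.2])]
plate tip flat [array([309.6, 163.2]), array([309.6, 164.2]), array([309.6, 165.4])]
309 248
[321.2 296.5] [321.2 294.5]
[321.2 303.2] [321.2 301.2]
[321.1 308.2] [321.1 306.2]
```

View pics/m.png

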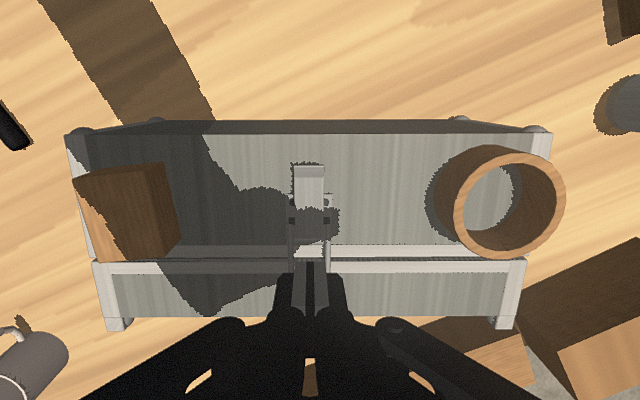

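View pics/m2.png

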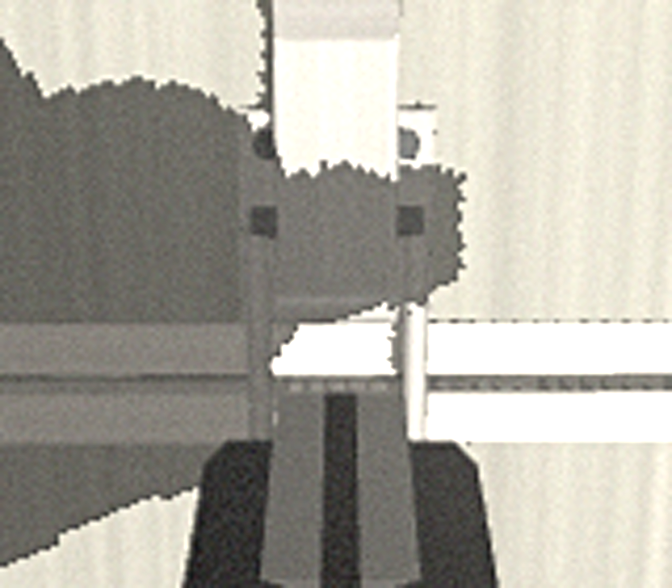

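```bash
python3 -m inch '0 0 0 0 0 10 0;0 0 0 0 0 0 0;0 0 0 0 0 0 0;0 0 0 0 0 0 0;0 0 0 0 0 0 0' >/dev/null
python3 - <<'E'
from h import *
state()
w=bot.camera("wrist")
u,v=proj(w,c2w(.01,0)).astype(int)
b=cv2.resize(w["color"][v-90:v+75,u-80:u+80],None,fx=3.6,fy=3.6,interpolation=2);b=cv2.convertScaleAbs(b,alpha=1.5,beta=5);cv2.imwrite("pics/n.png",b);print(u,v)
# gap measure
q=(v-90,u-80); f=lambda x,z,y:((proj(w,c2w(x,z,y))-[u-80,v-90])*3.6).round(0)
print("x25",f(.025,-.018,.04),"x34.5",f(.0345,-.018,.04),"bar48",f(.048,-.004,0),"bar43",f(.043,-.004,0),"rearwall",f(.0583,.007,0),f(.0633,.007,0))
print("other",[ (n,[p["point"] for p in bot.spot_point(n,"wrist")][:1]) for n in("loop_bar","keeper")])
s=bot.camera("scene");cv2.imwrite("pics/ns.png",cv2.resize(s["color"][150:280,260:420],None,fx=5,fy=4.6,interpolation=2))
E
```

```text
t 28.38 tcp case mm [-45.6   0.6 131. ] tau 0.7 F case [0.3 0.2 0.4] w 85.4
310 262
x25 [447. 346.] x34.5 [446. 380.] bar48 [290. 456.] bar43 [290. 438.] rearwall [290. 517.] [290. 535.]
other [('loop_bar', [[309.3, 293.3]]), ('keeper', [[310.1, 288.0]])]
```

View pics/n.png

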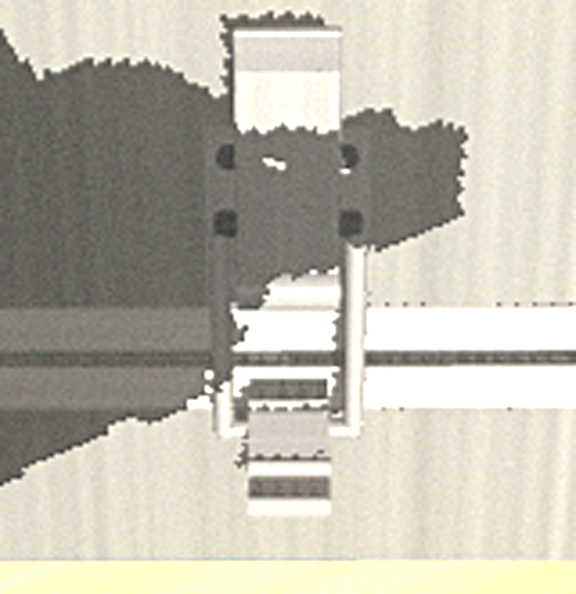

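View pics/ns.png

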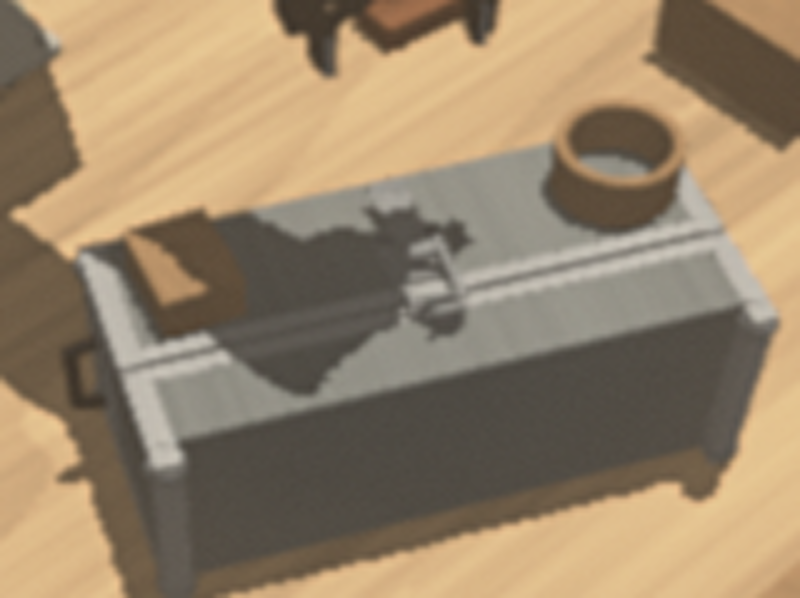

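```bash
python3 -c "
from workcell import bot
print(bot.job_done())"
```

```text
the job is handed in; nothing more can be done
None
```

The latch is closed and the job was handed in at about 28 s of the 64 s allowed. I don't know the verdict, because handing in reports none.

**What I did:**
- **Slot:** I found the latch with the wrist camera. The keeper's slot stood about 3.5 mm further along +x than nominal.
- **Hooking:** I gripped the loop lightly across its legs and lowered the bar into the slot. I then drew it back about 7 mm under the hook until it met the front wall. The force along the case's x axis was about 7 N there, the highest I read on the tool during this part.
- **Closing:** With the fingers shut, I pressed the lever down. It took up to about 7 N before it snapped over centre, then I pressed about 9 N on the flat plate.

**Last checks, from pictures taken with the gripper open and clear of everything:**
- **Lever and bar:** The lever plate lies flat and the bar sits under the hook.
- **Lid:** The seam gap shrank from about 9.5 mm to under 4 mm. That puts the nominal seat near 39 mm from the pivot, against the limit of 42.5 mm.
- **Other things:** The tape roll and small carton are where they were; I never went near the rest.

**What I could not measure:** Lever angles and bar positions are camera estimates, good to a millimetre or two. My first bar estimate was off by about 3 mm, and I corrected it from the pictures before going into the slot. While I backed away from the loop, the arm reached a limit and drifted about 7 mm sideways, but it touched nothing that I could see.

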